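# Rake a brass packing plate out of a sprung-flap dispenser to the drilling fence

### The arm

A 6-joint arm with a two-finger parallel gripper is mounted at the origin on a cart in front of the work surface, level with it; the furniture and walls round the work are solid. World frame = base frame: x ahead of the robot, y to its left, z up, the work surface at z = 0. Lengths are in m, angles in rad, forces in N, time in s.
With the tool pointing down it reaches from about 0.35 to 1 m from the base axis. Payload 7.1 kg.
Tool frame: the origin (TCP) lies between the finger pads; the fingertips stand 17 mm ahead of it and the grasp point (between the pads) lies 2 mm behind it; x points along the fingers, y is the direction in which the jaws open and shut, and the axes are right-handed (so a half turn about x gives the same grasp; the last joint's range is limited). The gripper opens to 85 mm and grips with 20 to 120 N. Pads are 22 mm wide; open, the fingers measure 114 mm over their backs; the gripper's body (76 mm by 85 mm) begins 54 mm behind the grasp point. The pads swing forward as they close: fully open they stand 13 mm farther back than shut.
Start: joints at [-1.27, 0.423, 1.63, -0, 1.089, -0.019], TCP at [0.197, -0.593, 0.218] pointing down, gripper open.
Joint ranges: [-3, 3], [-0.9, 2.11], [0.09, 2.58], [-1.31, 4.45], [0.11, 2.69], [-2.54, 2.54]. Speed limits (rad/s): [2.39, 2.39, 3.01, 3.14, 3.14, 3.14].

### API

Orientations are given as a unit quaternion [x, y, z, w].
In Python, from rig import r gives the robot as it stands.
- The arm moves only by the shell command python3 -m handwheel 'ROWS' [FORCE]. ROWS is JSON, a list of rows, each a list of 3 entries, a list of its own where there are three numbers: the gripper command: -1 is shut, 1 is fully open, values between are in proportion, then the shift along the tool's x, y, z in m, then the turn, a rotation vector about the tool's x, y, z in degrees. In form: [[jaw, [dx, dy, dz], [wx, wy, wz]], ...]. A call has 1 to 10 rows; each row shifts and turns the pose as measured when the row begins, along the tool's axes as they then stand; what a row does not reach is not made up. A row lasts 1/10 s, in which the tool goes at most 50 mm and 8.59 degrees, less where a joint would pass 70% of its speed; a pose out of reach is approached as far as the arm can. A call with a gripper value outside its range is refused whole. The fingers move at their own pace and stop on an object; FORCE is the grip in N (left out, the last holds). Time passes only in rows, so rows that do not move let the fingers close. It gives the time, the measured TCP pose, the force and the opening at its end, in the units of the state.
- r.sense(): the state, without advancing time (a new reading comes with each control period).
- r.camera(name): name is "side" or "top" or "wrist"; returns a dict with "image" (480x640x3 uint8, red, green, blue), "intrinsics" (3x3 intrinsics, pixels), "xyz" and "rotation" of the camera in the world; the wrist camera has in their place "T_tool_cam" (4x4, takes a point from camera to tool coordinates, whose origin is the TCP and whose axes are the tool frame's). Camera axes: x right, y down, z forward; pixel columns grow to the right and rows downward; lengths in m; the calibration is good to about 2 mm. The wrist camera is an equidistant fisheye: a pixel r from the principal point sees the ray r / f radians off the axis. A picture is of the moment at which its call begins: read the wrist's pose just before it. There is no depth.
- r.finish_job(): hands the job in, once; it reports no verdict.
The state is a dict: "time_s": time; "joints": joint angles; "joint_velocities": joint speeds; "tau": joint torques, N m; "position": TCP position; "tool_rot": TCP orientation; "wrist_force": force on the tool from outside, world axes, zero at the start; "moment": the same for the moment, N m; "finger_gap": opening from 0.0 (shut) to 1.0 (fully open).
Only numpy, scipy, OpenCV 4.12 (cv2) and the standard library are available. Lean on these libraries where they do the work, as an engineer would, in place of code of your own. Each camera call takes 0.05 s, during which the arm holds its last target. There are 200 camera calls.

### The job

Get the brass packing plate out of the green dispenser: push down the clear spring flaps over its lane, hold them open while you rake the plate forward out of the front slot until it hangs over the edge of the ledge, and pick it up there. Lay it flat on the plywood drilling board and push it up so that a long edge lies flush along the aluminium fence, all of it on the board; let the flaps close. Leave the other two plates in their lanes and do not disturb the pine block on the board, the glue bottle, the spray can or the mug.

Things in the scene. Friction and masses are not known exactly. Their poses are not given: they have to be found in the camera images.
- dispenser: Green sheet-steel dispenser, fixed, 190 mm wide (screw lugs 207), 76 mm high, three lanes under clear flaps. Origin on the bench; x along the lanes from front to rear, y left, z up. Lane centrelines at y = +0.062 (lane 1), 0 (lane 2), -0.062 (lane 3); each 58 mm wide inside, from x = -0.075 to +0.085. Front and rear walls 4 mm thick; side and front walls end at z = 0.076, the rear stop at 0.058.
- outlet (a point): Foot of the front wall's outer face, middle of the width, on the deck (dispenser x = -0.079, z = 0.040). The flat steel deck at z = 0.040 is the floor of all lanes and goes on in front of the wall as a ledge 32 mm long, with guide ribs 4 mm thick and 9 mm high in line with the lane walls (58 mm between them). Below the front wall a slot 11 mm high runs along the deck in every lane.
- ledge_edge (a point): Middle of the ledge's straight front edge, on the deck's surface (dispenser x = -0.111, z = 0.040). The ledge is 4 mm thick; in front of the edge, where the ribs end too, there is free space down to the bench.
- plate_brass: Brass packing plate, 100 x 50 x 6 mm, about 0.25 kg; origin: centre of its underside, x along its 100 mm length, z up. At the start it lies flat in one of the three lanes (any one), lengthwise, its rear edge 45 to 57 mm in front of the rear stop; lane and plate widths leave 4 mm either side.
- plate_steel: Dark steel plate of the same size and axes, in another lane; must stay there.
- plate_fibre: Red fibre plate of the same size and axes, in the third lane; must stay there.
- board: Plywood drilling board, fixed, 150 (x) x 270 (y) x 15 mm; origin: centre of its underside on the bench; top at z = 0.015. An aluminium fence 16 mm thick and 22 mm high stands on it along its whole length in y; its front face, which looks to the board's -x, is at x = +0.045.
- fence_face (a point): Middle of the fence's front face, at the board's top surface.
- pine_block: Pine block standing loose on the board, one end at the fence, 35 mm wide along the fence, 91 mm along the board's x, 36 mm high; origin: centre of its underside. It may be anywhere up to 90 mm either side of the board's middle; the plate goes to the side with more room.
- glue_bottle: Blue-white glue bottle standing on the bench, 61 mm across, 214 mm high; origin: centre of its underside.
- spray_can: Spray can with orange cap, 66 mm across, 189 mm high; origin: centre of its underside.
- mug: White mug, 83 mm across, 113 mm with its handle, 93 mm high; origin: centre of its underside.
- flap_line (a point): Where the two flaps of lane 2 meet when shut, at half the lane's length (dispenser x = +0.005, y = 0, z = 0.073). Each lane's top is closed by two flaps, one hinged along each side wall 25.5 mm from the lane's centreline, that meet on the centreline. Fully open they leave some 37 mm between their edges.
- flap_1a (a joint): Left-hinged clear flap over lane 1 (left lane), 156 x 24 x 3 mm, orange free edge. 0 = shut (level); grows in rad as it swings down into the lane, at most 1.35, its edge then still 8 mm over the deck. A spring (0.012 N m shut, 0.05 N m open: about 2 N at its edge) always shuts it. Shut fingertips pushed down between a lane's two flaps part them and can then travel along the lane.
- flap_1b (a joint): The same, hinged right, over lane 1; swings down the other way, values as for flap_1a.
- flap_2a (a joint): The same, hinged left, over lane 2 (middle lane).
- flap_2b (a joint): The same, hinged right, over lane 2 (middle lane).
- flap_3a (a joint): The same, hinged left, over lane 3 (right lane).
- flap_3b (a joint): The same, hinged right, over lane 3 (right lane).

How it is judged:
By the outcome, as a careful person would: the job done as asked, in the order asked, and still so for the second after the job is handed in, with the robot touching nothing.
It also fails if it takes over 64 s, if anything falls off the work surface, if the arm or the gripper's body presses on something with over 40 N, if the wrist force passes 120 N, or if a joint passes its speed limit or range.

## Working session

There is one attempt and no reset: what is moved stays moved. The work goes in short steps, Python scripts to look and compute and a shell command to move; the robot and the scene stay as the last step left them, time stands still between calls to the robot, and variables do not carry over. Pictures are saved under pics/ and viewed, about 8 in all and at most 12, crops included, and the job is handed in when it is done.

```bash
ls; mkdir -p pics
python3 - <<'E'
from rig import r
import cv2,pickle
s=r.sense();print({k:s[k] for k in('time_s','position','tool_rot','finger_gap','wrist_force')})
d={}
for n in('top','side'):
    c=r.camera(n);d[n]=c;cv2.imwrite(f'pics/{n}0.png',c['image'][:,:,::-1]);print(n,c['intrinsics'],c['xyz'],c['rotation'])
pickle.dump(d,open('cams0.pkl','wb'))
E
```

```text
pics
{'time_s': 0.0, 'position': array([ 0.196349  , -0.59272763,  0.21733014]), 'tool_rot': array([-0.69801666, -0.11315225,  0.69815344, -0.11203163]), 'finger_gap': 0.9995683068315868, 'wrist_force': array([ 0.15329996, -0.29625633,  0.10285195])}
top [[443.17162715   0.         326.23744404]
 [  0.         443.17162715 238.01679926]
 [  0.           0.           1.        ]] [ 0.40073943 -0.007643    1.23918971] [ 0.7081521  -0.70490572  0.03285052 -0.02343871]
side [[538.37339844   0.         321.35047562]
 [  0.         538.37339844 248.81270016]
 [  0.           0.           1.        ]] [-0.09356933  1.34820436  1.22867177] [-0.17700303  0.87908162 -0.43224772  0.09511754]
```

View pics/top0.png

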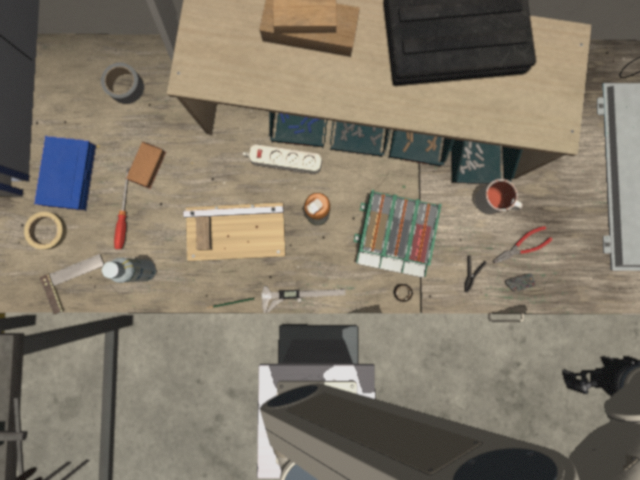

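View pics/side0.png

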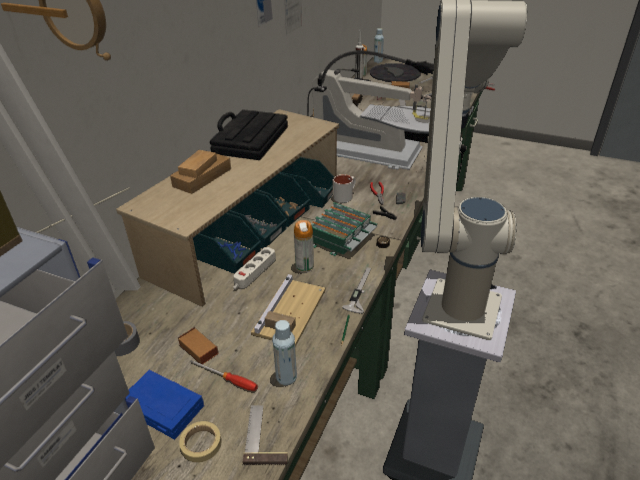

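The top view shows the dispenser at about (398,233), slightly turned, and the board at (235,232) with the pine block at (204,233). The spray can is between them at (316,206), the mug at (502,196) and the glue bottle at (125,270). I'll zoom in next.

```bash
python3 - <<'E'
import cv2,pickle,numpy as np
d=pickle.load(open('cams0.pkl','rb'))
im=d['top']['image'][:,:,::-1]
a=cv2.resize(im[180:285,345:450],None,fx=5,fy=5,interpolation=cv2.INTER_CUBIC)
b=cv2.resize(im[195:268,180:292],None,fx=2.4,fy=2.4,interpolation=cv2.INTER_CUBIC)
o=np.zeros((525,800,3),np.uint8);o[:,:525]=a;o[:b.shape[0],530:530+b.shape[1]]=b[:,:270]
cv2.imwrite('pics/crop0.png',o)
E
cat > h.py <<'E'
import numpy as np,cv2,pickle
from scipy.spatial.transform import Rotation as R
def ray(c,p):
    K=c['intrinsics'];d=np.linalg.solve(K,[p[0],p[1],1.]);q=R.from_quat(c['rotation']) if np.size(c['rotation'])==4 else R.from_matrix(c['rotation'])
    return np.array(c['xyz']),q.apply(d)
def onz(c,p,z):
    o,d=ray(c,p);return o+d*(z-o[2])/d[2]
def proj(c,P):
    q=R.from_quat(c['rotation']).inv();X=q.apply(np.atleast_2d(P)-c['xyz']);u=X@np.array(c['intrinsics']).T;return u[:,:2]/u[:,2:]
E
```

```text
(no output)
```

View pics/crop0.png

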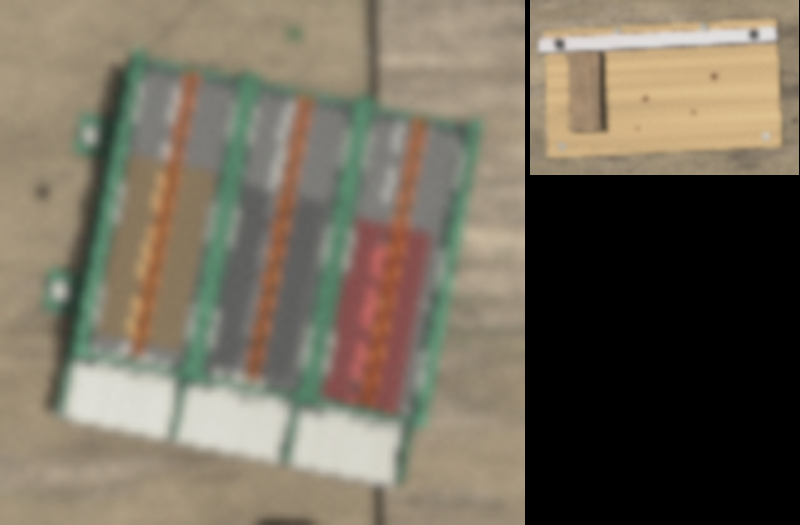

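The brass plate is in lane 1, the left lane. Steel is in lane 2 and fibre in lane 3. The pine block is near the board's left (+y) end, so the free room is on the right.

Run:
```python
from h import *
from scipy.optimize import least_squares
d=pickle.load(open('cams0.pkl','rb'));c=d['top'];s=d['side']
f=lambda p:(345+p[0]/5-.4,180+p[1]/5-.4)
def fit(obs):
    W=[onz(c,p,q[2])[:2] for p,q in obs]; L=np.array([q[:2] for p,q in obs]);W=np.array(W)
    def e(v): return ((R.from_euler('z',v[2]).as_matrix()[:2,:2]@L.T).T+v[:2]-W).ravel()
    o=least_squares(e,[*W.mean(0),0]);return o.x,np.abs(o.fun).reshape(-1,2).round(4)
obs=[(f((190,75)),(.083,.062,.075)),(f((138,352)),(-.073,.062,.075)),(f((305,98)),(.083,0,.075)),(f((254,375)),(-.073,0,.075)),(f((418,118)),(.083,-.062,.075)),(f((372,402)),(-.073,-.062,.075)),
 (f((60,412)),(-.111,.095,.040)),(f((402,484)),(-.111,-.095,.040))]
v,res=fit(obs);print('disp',v,np.degrees(v[2]));print(res.tolist())
D=lambda P:R.from_euler('z',v[2]).apply(np.array(P)-0)+[v[0],v[1],0]
for p in [(130,157),(213,170),(105,340),(185,350)]:
    w=onz(c,f(p),.046);print('brass corner local',(R.from_euler('z',-v[2]).apply(w-[v[0],v[1],0])).round(4))
g=lambda p:(180+(p[0]-530)/2.4-.3,195+p[1]/2.4-.3)
ob=[(g((547,157)),(-.075,.135,.015)),(g((781,146)),(-.075,-.135,.015)),(g((540,53)),(.045,.135,.037)),(g((777,41)),(.045,-.135,.037))]
b,res=fit(ob);print('board',b,np.degrees(b[2]));print(res.tolist())
for p in [(570,52),(607,52),(570,131),(605,131)]:
    w=onz(c,g(p),.051);print('pine local',(R.from_euler('z',-b[2]).apply(w-[b[0],b[1],0])).round(4), w.round(3))
for n,p,z in [('can',(316,206),.189),('mug',(502,194),.09),('glue',(113,270),.21)]: print(n,onz(c,p,z).round(3))
```

```text
disp [ 0.52013358 -0.21875202 -0.19030202] -10.903502753450683
[[0.003, 0.0011], [0.0025, 0.0001], [0.0033, 0.0007], [0.0024, 0.0003], [0.0019, 0.0015], [0.0002, 0.0016], [0.0027, 0.0014], [0.0005, 0.0001]]
brass corner local [0.035  0.0832 0.046 ]
brass corner local [0.0368 0.0376 0.046 ]
brass corner local [-0.0655  0.078   0.046 ]
brass corner local [-0.0624  0.0346  0.046 ]
board [0.51637459 0.2285726  0.0515918 ] 2.955992452746043
[[0.001, 0.0002], [0.001, 0.0019], [0.0017, 0.0016], [0.0003, 0.0001]]
pine local [0.0408 0.0957 0.051 ] [0.552 0.326 0.051]
pine local [0.0389 0.0545 0.051 ] [0.552 0.285 0.051]
pine local [-0.0478  0.0979  0.051 ] [0.464 0.324 0.051]
pine local [-0.0496  0.0591  0.051 ] [0.464 0.285 0.051]
can [0.561 0.003 0.189]
mug [ 0.611 -0.486  0.09 ]
glue [0.407 0.469 0.21 ]
```

Run:
```python
from h import *
from rig import r
d=pickle.load(open('cams0.pkl','rb'));c=d['top'];s=d['side']
def tri(p,q):
    (o1,a),(o2,b)=ray(c,p),ray(s,q);a/=np.linalg.norm(a);b/=np.linalg.norm(b)
    t=np.linalg.lstsq(np.c_[a,-b],o2-o1,rcond=None)[0];P=o1+a*t[0];Q=o2+b*t[1];return ((P+Q)/2).round(3),np.linalg.norm(P-Q).round(3)
print('shelf FL',tri((170,97),(196,240)),'FR',tri((577,153),(338,122)),'can',tri((316,203),(304,225)))
S=r.sense();M=R.from_quat(S['tool_rot']).as_matrix();print(M.round(3))
w=r.camera('wrist');print(w['T_tool_cam'],w['intrinsics'])
```

```text
shelf FL (array([0.776, 0.321, 0.286]), np.float64(0.021)) FR (array([ 0.664, -0.562,  0.304]), np.float64(0.002)) can (array([0.566, 0.002, 0.185]), np.float64(0.007))
[[-0.     0.314 -0.949]
 [ 0.001 -0.949 -0.314]
 [-1.    -0.001 -0.   ]]
[[-9.24659869e-04 -3.18730802e-01  9.47844830e-01 -1.55630581e-01]
 [ 9.99999546e-01 -5.11711963e-04  8.03465991e-04 -2.54520968e-04]
 [ 2.28934179e-04  9.47845142e-01  3.18731130e-01 -8.24354289e-02]
 [ 0.00000000e+00  0.00000000e+00  0.00000000e+00  1.00000000e+00]] [[371.64829954   0.         327.98744145]
 [  0.         371.64829954 238.52784158]
 [  0.           0.           1.        ]]
```

```bash
cat >> h.py <<'E'
DISP=np.array([.5201,-.2188,-10.9]);BOARD=np.array([.5164,.2286,2.956])
def loc2w(F,p): return R.from_euler('z',F[2],degrees=True).apply(p)+[F[0],F[1],0]
def w2loc(F,p): return R.from_euler('z',-F[2],degrees=True).apply(np.array(p)-[F[0],F[1],0])
def goto(S,P,yaw):
    "P world TCP; yaw: world angle (deg) of tool -z. Prints turn about tool x, and shift in tool axes BEFORE and AFTER that turn"
    q=R.from_quat(S['tool_rot']);M=q.as_matrix();cur=np.degrees(np.arctan2(-M[1,2],-M[0,2]))
    t=-((yaw-cur+180)%360-180);d=P-S['position']
    y=np.radians(yaw);z=-np.array([np.cos(y),np.sin(y),0]);x=np.array([0,0,-1.]);T=np.c_[x,np.cross(z,x),z]
    tilt=(R.from_matrix(M).inv()*R.from_matrix(T)).as_rotvec(degrees=True)
    print('turn',tilt.round(2),'shift before',q.inv().apply(d).round(4),'after',(T.T@d).round(4))
def st(S): print('t',round(S['time_s'],2),'pos',S['position'].round(4),'F',S['wrist_force'].round(1),'gap',round(S['finger_gap'],3),'q',np.round(S['joints'],2))
E
python3 -c "
from h import *;from rig import r
S=r.sense();st(S);goto(S,loc2w(DISP,[-.13,.062,.25]),DISP[2])"
```

```text
t 0.15 pos [ 0.1964 -0.5929  0.2175] F [0.1 0.  0.3] gap 0.999 q [-1.27  0.42  1.63  0.    1.09 -0.02]
turn [2.922e+01 1.000e-02 7.000e-02] shift before [-0.032  -0.371  -0.3417] after [-0.0325 -0.4906 -0.1172]
```

```bash
python3 -m handwheel '[[-1,[-0.01,0,0],[7.3,0,0]],[-1,[-0.01,0,0],[7.3,0,0]],[-1,[-0.01,0,0],[7.3,0,0]],[-1,[-0.002,0,0],[7.3,0,0]],[-1,[0,-0.045,-0.011],[0,0,0]],[-1,[0,-0.045,-0.011],[0,0,0]],[-1,[0,-0.045,-0.011],[0,0,0]],[-1,[0,-0.045,-0.011],[0,0,0]],[-1,[0,-0.045,-0.011],[0,0,0]],[-1,[0,-0.045,-0.011],[0,0,0]]]' 40; python3 -c "
from h import *;from rig import r
S=r.sense();st(S);goto(S,loc2w(DISP,[-.13,.062,.25]),DISP[2])"
```

```text
time_s: 1.15
position: [0.3183, -0.338, 0.2479]
tool_rot: [-0.702, 0.077, 0.703, 0.079]
wrist_force: [1.3, 0.2, 0.0]
finger_gap: -0.002
t 1.15 pos [ 0.3183 -0.338   0.2479] F [1.3 0.2 0. ] gap -0.002 q [-0.84  0.15  1.94  0.    1.06  0.95]
turn [-1.73  0.13  0.19] shift before [-0.0014 -0.2185 -0.0391] after [-0.0021 -0.2172 -0.0457]
```

```bash
python3 -m handwheel '[[-1,[0,-0.045,-0.009],[-1.7,0,0]],[-1,[0,-0.045,-0.009],[0,0,0]],[-1,[0,-0.045,-0.009],[0,0,0]],[-1,[0,-0.045,-0.009],[0,0,0]],[-1,[0,-0.035,-0.009],[0,0,0]],[-1,[0,0,0],[0,0,0]],[-1,[0,0,0],[0,0,0]]]'; python3 -c "
from h import *;from rig import r
S=r.sense();st(S);goto(S,loc2w(DISP,[-.13,.062,.25]),DISP[2])
w=r.camera('wrist');pickle.dump((S,w),open('w1.pkl','wb'));cv2.imwrite('pics/w1.png',w['image'][:,:,::-1])"
```

```text
time_s: 1.85
position: [0.407, -0.1225, 0.2487]
tool_rot: [-0.704, 0.063, 0.704, 0.066]
wrist_force: [-0.2, -0.2, -0.3]
finger_gap: 0.001
t 1.85 pos [ 0.407  -0.1225  0.2487] F [-0.2 -0.2 -0.3] gap 0.001 q [-0.32  0.08  2.02  0.    1.05  1.43]
turn [0.4  0.06 0.23] shift before [-0.0013  0.0111  0.0009] after [-0.0013  0.0112  0.0008]
```

View pics/w1.png

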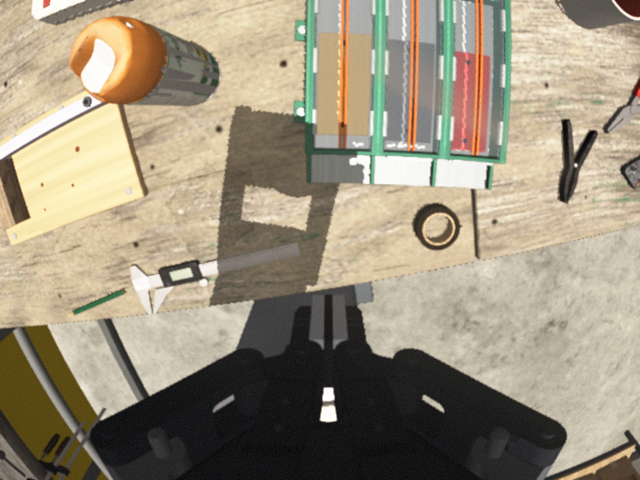

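The dispenser is clear from above. The ledge front edge runs about (308,182)-(492,189), and the orange flap edges are at u≈343, 415 and 481. Brass lies under the left flaps, rows ~33-148. Next I'll refine the pose with masks.

```bash
cat >> h.py <<'E'
def won(S,w,p,z):
    K=w['intrinsics'];a=(p[0]-K[0,2])/K[0,0];b=(p[1]-K[1,2])/K[1,1];t=np.hypot(a,b);k=np.sin(t)/t if t>1e-9 else 1
    T=w['T_tool_cam'];M=R.from_quat(S['tool_rot']).as_matrix();d=M@T[:3,:3]@np.array([a*k,b*k,np.cos(t)]);o=M@T[:3,3]+S['position'];return o+d*(z-o[2])/d[2]
E
python3 - <<'E'
from h import *
S,w=pickle.load(open('w1.pkl','rb'));im=w['image'];hsv=cv2.cvtColor(im,cv2.COLOR_RGB2HSV)
org=cv2.inRange(hsv,(4,150,120),(16,255,255))
A=[]
for l,(a,b) in enumerate([(325,362),(400,430),(462,498)]):
    P=[]
    for v in range(3,150,3):
        u=np.where(org[v,a:b])[0]
        if len(u)>1: P.append(won(S,w,((u.min()+u.max())/2+a,v),.0745)[:2])
    P=np.array(P);vx,vy,x0,y0=cv2.fitLine(P.astype(np.float32),cv2.DIST_HUBER,0,.01,.01).ravel()
    ang=np.degrees(np.arctan2(vy*np.sign(vx),vx*np.sign(vx)));loc=np.array([w2loc(DISP,[*p,0]) for p in P]);print('lane',l+1,len(P),'ang',round(ang,2),'local x range',loc[:,0].min().round(4),loc[:,0].max().round(4),'y med',np.median(loc[:,1]).round(4))
for n,p,z in [('ledge L',(308,183),.04),('ledge R',(492,189),.04),('frontwall L',(310,156),.076),('frontwall R',(505,160),.076)]: print(n,w2loc(DISP,won(S,w,p,z)).round(4))
wh=(hsv[:,:,1]<45)&(hsv[:,:,2]>190)
for u in (390,405,420,450,465,480):
    v=np.where(wh[150:200,u])[0]+150; 
    if len(v): print(u,v.min(),v.max(),w2loc(DISP,won(S,w,(u,v.max()+.5),.04)).round(4))
# brass edges, columns in lane 1
for u in (325,358):print(u,im[20:44:2,u].tolist())
cr=cv2.resize(im[0:200,290:520,::-1],None,fx=3,fy=3,interpolation=cv2.INTER_CUBIC);cv2.imwrite('pics/w1c.png',cr)
E
```

```text
lane 1 48 ang -11.55 local x range -0.07 0.0586 y med 0.0614
lane 2 49 ang -11.37 local x range -0.0709 0.0627 y med -0.0004
lane 3 49 ang -11.25 local x range -0.0674 0.0716 y med -0.0625
ledge L [-0.1115  0.0942  0.04  ]
ledge R [-0.1127 -0.0997  0.04  ]
frontwall L [-0.0808  0.0903  0.076 ]
frontwall R [-0.0773 -0.0938  0.076 ]
390 156 184 [-0.112   0.0123  0.04  ]
405 157 185 [-0.1126 -0.0032  0.04  ]
420 157 185 [-0.1122 -0.0188  0.04  ]
450 159 187 [-0.1131 -0.0512  0.04  ]
465 151 187 [-0.1125 -0.068   0.04  ]
480 162 188 [-0.1128 -0.0854  0.04  ]
325 [[180, 180, 177], [181, 181, 175], [181, 181, 175], [178, 179, 175], [176, 177, 172], [178, 178, 175], [178, 169, 158], [194, 172, 132], [192, 167, 128], [193, 169, 128], [194, 171, 131], [196, 172, 135]]
358 [[172, 175, 173], [176, 176, 172], [175, 175, 171], [173, 172, 170], [173, 172, 171], [174, 175, 172], [173, 172, 166], [188, 170, 143], [192, 168, 129], [190, 167, 126], [190, 167, 129], [192, 168, 130]]
```

View pics/w1c.png

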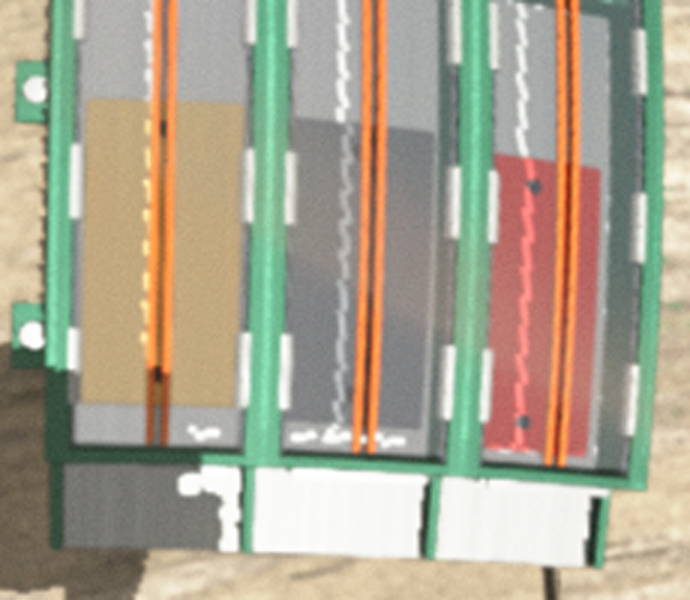

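Lane 1's brass plate runs from v≈33 (rear) to v≈134 (front). The yaw is about -11.3°.

```bash
sed -i 's/^DISP=np.array(\[[^]]*\])/DISP=np.array([.5190,-.2192,-11.3])/' h.py
python3 - <<'E'
from h import *
from rig import r
S,w=pickle.load(open('w1.pkl','rb'))
for p in [(319,33),(370,33.5),(317,134),(371,134.5)]: print(w2loc(DISP,won(S,w,p,.046)).round(4))
S=r.sense();st(S);goto(S,loc2w(DISP,[.055,.0615,.20]),DISP[2])
goto(S,loc2w(DISP,[.055,.0615,.115]),DISP[2])
E
```

```text
[0.0367 0.0846 0.046 ]
[0.0376 0.0365 0.046 ]
[-0.0621  0.0853  0.046 ]
[-0.0615  0.0337  0.046 ]
t 1.9 pos [ 0.407  -0.1229  0.2487] F [ 0.4 -0.1 -0. ] gap 0.001 q [-0.32  0.08  2.02  0.    1.05  1.43]
turn [0.73 0.05 0.24] shift before [ 0.0485  0.0135 -0.1836] after [ 0.0487  0.011  -0.1837]
turn [0.73 0.05 0.24] shift before [ 0.1335  0.0139 -0.1837] after [ 0.1337  0.011  -0.1837]
```

```bash
python3 -m handwheel '[[-1,[0.01,0.003,-0.045],[0.7,0,0.2]],[-1,[0.02,0.003,-0.045],[0,0,0]],[-1,[0.02,0.003,-0.045],[0,0,0]],[-1,[0.02,0.002,-0.045],[0,0,0]],[-1,[0.02,0,-0.01],[0,0,0]],[-1,[0,0,0],[0,0,0]],[-1,[0,0,0],[0,0,0]]]'; python3 -c "
from h import *;from rig import r
S=r.sense();st(S);goto(S,loc2w(DISP,[.060,.0615,.115]),DISP[2])"
```

```text
time_s: 2.6
position: [0.5922, -0.1832, 0.1552]
tool_rot: [-0.703, 0.075, 0.703, 0.074]
wrist_force: [0.6, 0.8, 0.3]
finger_gap: 0.002
t 2.6 pos [ 0.5922 -0.1832  0.1552] F [0.6 0.8 0.3] gap 0.002 q [-0.32  0.49  1.69 -0.    0.97  1.46]
turn [-0.76  0.02 -0.06] shift before [ 0.0402 -0.0118  0.0049] after [ 0.0402 -0.0118  0.0048]
```

```bash
python3 -m handwheel '[[-1,[0.02,-0.012,0.005],[-0.7,0,0]],[-1,[0.025,0,0],[0,0,0]],[-1,[0.0,0,0],[0,0,0]],[-1,[0,0,0],[0,0,0]]]'; python3 -c "
from h import *;from rig import r
S=r.sense();st(S);goto(S,loc2w(DISP,[.060,.0615,.105]),DISP[2])
w=r.camera('wrist');pickle.dump((S,w),open('w2.pkl','wb'));cv2.imwrite('pics/w2.png',w['image'][:,:,::-1])"
```

```text
time_s: 3.0
position: [0.5875, -0.1733, 0.1149]
tool_rot: [0.705, -0.072, -0.702, -0.071]
wrist_force: [0.0, 0.8, -0.3]
finger_gap: -0.0
t 3.0 pos [ 0.5875 -0.1733  0.1149] F [ 0.   0.8 -0.3] gap -0.0 q [-0.31  0.53  1.73 -0.    0.88  1.47]
turn [-0.29 -0.21 -0.11] shift before [ 0.0099 -0.0031 -0.0017] after [ 0.0099 -0.0031 -0.0018]
```

View pics/w2.png

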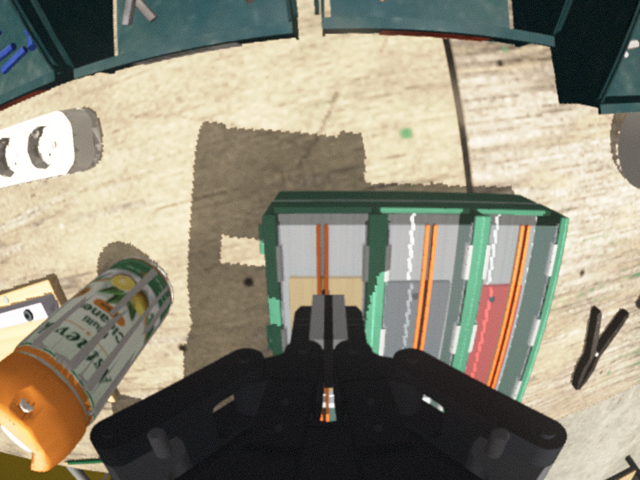

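The orange flap line is at u≈322 and the fingertips at u≈328, so I'm about 3 mm too far right, which agrees with the pose estimate. I'll correct that and push down.

```bash
python3 -m handwheel '[[-1,[0.0,-0.003,-0.002],[-0.3,0,0]],[-1,[0.01,0,0],[0,0,0]],[-1,[0.01,0,0],[0,0,0]],[-1,[0.01,0,0],[0,0,0]],[-1,[0.01,0,0],[0,0,0]],[-1,[0.007,0,0],[0,0,0]],[-1,[0,0,0],[0,0,0]]]'; python3 -c "
from h import *;from rig import r
S=r.sense();st(S);print(w2loc(DISP,S['position']));goto(S,loc2w(DISP,[.060,.0615,.059]),DISP[2])"
```

```text
time_s: 3.75
position: [0.5918, -0.1716, 0.0674]
tool_rot: [0.706, -0.071, -0.701, -0.068]
wrist_force: [0.2, -0.3, 0.0]
finger_gap: 0.004
t 3.75 pos [ 0.5918 -0.1716  0.0674] F [ 0.2 -0.3  0. ] gap 0.004 q [-0.3   0.61  1.74 -0.    0.79  1.47]
[0.06202568 0.06096798 0.06737422]
turn [ 0.01 -0.46 -0.14] shift before [ 0.0084 -0.0006  0.0021] after [ 0.0084 -0.0005  0.002 ]
```

```bash
python3 -m handwheel '[[-1,[0.004,0,0],[0,-0.4,0]],[-1,[0.003,0,0],[0,0,0]],[-1,[0.0,0,0],[0,0,0]]]'; python3 -m handwheel '[[-1,[0.0015,0,0],[0,0,0]],[-1,[0.0,0,0],[0,0,0]]]'
```

```text
time_s: 4.05
position: [0.5918, -0.1715, 0.0596]
tool_rot: [-0.704, 0.07, 0.704, 0.069]
wrist_force: [-0.9, -1.0, 1.9]
finger_gap: 0.001
time_s: 4.25
position: [0.5919, -0.1716, 0.0585]
tool_rot: [-0.704, 0.07, 0.704, 0.069]
wrist_force: [-1.3, 0.4, 0.6]
finger_gap: -0.003
```

```bash
python3 -m handwheel '[[-1,[0,0,0.008],[0,0,0]],[-1,[0,0,0.008],[0,0,0]],[-1,[0,0,0.008],[0,0,0]],[-1,[0,0,0.008],[0,0,0]],[-1,[0,0,0.008],[0,0,0]]]';python3 -c "
from h import *;from rig import r
S=r.sense();st(S);print(w2loc(DISP,S['position']));goto(S,loc2w(DISP,[-.062,.062,.0585]),DISP[2])"
```

```text
time_s: 4.75
position: [0.552, -0.1638, 0.0598]
tool_rot: [0.706, -0.071, -0.702, -0.068]
wrist_force: [1.0, 0.4, 1.3]
finger_gap: -0.001
t 4.75 pos [ 0.552  -0.1638  0.0598] F [1.  0.4 1.3] gap -0.001 q [-0.31  0.57  1.83 -0.    0.73  1.46]
[0.02149268 0.06074206 0.05984603]
turn [ 0.02 -0.33 -0.17] shift before [ 0.0009 -0.0013  0.0835] after [ 0.0013 -0.0013  0.0835]
```

```bash
python3 -m handwheel '[[-1,[0.001,-0.001,0.009],[0,-0.3,0]],[-1,[0.0002,0,0.009],[0,0,0]],[-1,[0.0002,0,0.009],[0,0,0]],[-1,[0.0002,0,0.009],[0,0,0]],[-1,[0.0002,0,0.009],[0,0,0]],[-1,[0.0002,0,0.009],[0,0,0]],[-1,[0.0002,0,0.009],[0,0,0]]]';python3 -c "
from h import *;from rig import r
S=r.sense();st(S);print(w2loc(DISP,S['position']));goto(S,loc2w(DISP,[-.062,.062,.0585]),DISP[2])
w=r.camera('wrist');pickle.dump((S,w),open('w3.pkl','wb'));cv2.imwrite('pics/w3.png',w['image'][:,:,::-1])"
```

```text
time_s: 5.45
position: [0.4849, -0.1494, 0.0577]
tool_rot: [0.704, -0.071, -0.703, -0.068]
wrist_force: [1.1, -0.8, 2.7]
finger_gap: 0.0
t 5.45 pos [ 0.4849 -0.1494  0.0577] F [ 1.1 -0.8  2.7] gap 0.0 q [-0.32  0.51  1.98 -0.    0.65  1.45]
[-0.0470688   0.06177433  0.05774718]
turn [ 0.01 -0.06 -0.17] shift before [-0.0008 -0.0002  0.0149] after [-0.0008 -0.0002  0.0149]
```

View pics/w3.png

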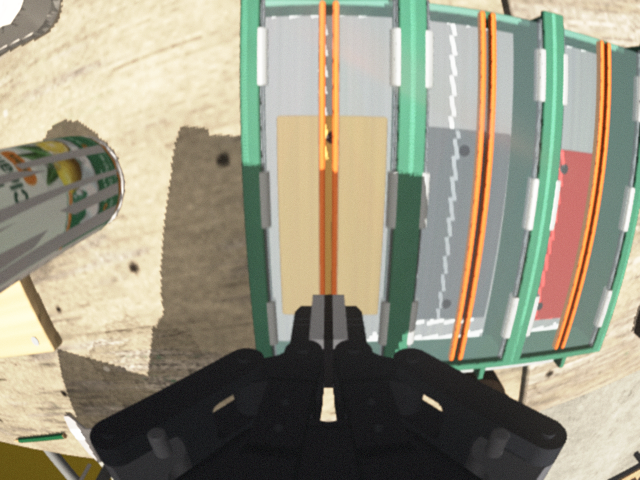

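Run:
```python
from h import *
S,w=pickle.load(open('w3.pkl','rb'))
T=np.linalg.inv(w['T_tool_cam']);K=w['intrinsics']
def pj(p):
    c=T@np.r_[p,1];t=np.arctan2(np.hypot(c[0],c[1]),c[2]);h=np.hypot(c[0],c[1]);return (K[0,2]+K[0,0]*t*c[0]/h,K[1,2]+K[0,0]*t*c[1]/h)
for x in (-.02,0,.01,.017):
  for z in (-.011,.011): print('tool',x,z,np.round(pj([x,0,z])))
print('tip halfwidth px',np.round(pj([.017,.0145,-.011])))
for p,z in [((275,115),.046),((388,115),.046),((285,312),.046),((330,297),.041),((324,100),.0745),((335,100),.0745),((324,250),.0745),((335,250),.0745)]:print(p,z,w2loc(DISP,won(S,w,p,z)).round(4))
S1,w1=pickle.load(open('w1.pkl','rb'))
cv2.imwrite('pics/w3c.png',cv2.resize(w['image'][80:380,230:430,::-1],None,fx=2,fy=2,interpolation=cv2.INTER_CUBIC))
```

```text
tool -0.02 -0.011 [329. 298.]
tool -0.02 0.011 [329. 342.]
tool 0 -0.011 [328. 278.]
tool 0 0.011 [328. 319.]
tool 0.01 -0.011 [328. 269.]
tool 0.01 0.011 [328. 309.]
tool 0.017 -0.011 [328. 264.]
tool 0.017 0.011 [328. 302.]
tip halfwidth px [357. 264.]
(275, 115) 0.046 [0.037  0.0855 0.046 ]
(388, 115) 0.046 [0.0371 0.0352 0.046 ]
(285, 312) 0.046 [-0.0611  0.0843  0.046 ]
(330, 297) 0.041 [-0.0548  0.0609  0.041 ]
(324, 100) 0.0745 [0.042  0.0635 0.0745]
(335, 100) 0.0745 [0.042  0.0595 0.0745]
(324, 250) 0.0745 [-0.0163  0.0636  0.0745]
(335, 250) 0.0745 [-0.0163  0.0593  0.0745]
```

View pics/w3c.png

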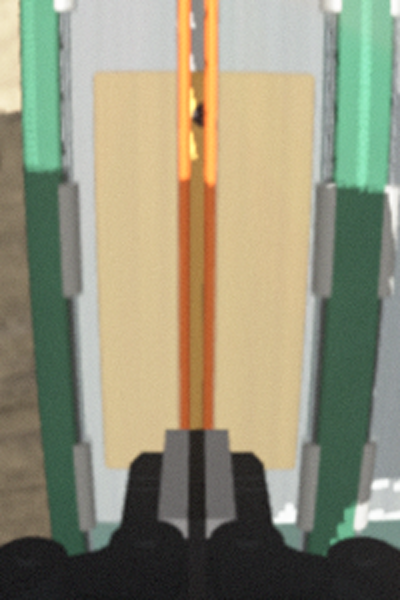

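The plate has not moved and lane 1's flaps are still shut. Their edge gap is about 4 mm, and the plate's rear edge is still at x≈0.037. So the tips must be higher than I assumed. I'll go back to the rear of the lane and descend, measuring the gap between the flap edges to find the true tip height.

```bash
python3 -m handwheel '[[-1,[-0.012,0,-0.02],[0,0,0]],[-1,[0,0,-0.03],[0,0,0]],[-1,[0,0,-0.03],[0,0,0]],[-1,[0,0,-0.027],[0,0,0]],[-1,[0,0,0],[0,0,0]],[-1,[0,0,0],[0,0,0]]]'
cat >> h.py <<'E'
def gap(S,w,a=280,b=380):
    hsv=cv2.cvtColor(w['image'],cv2.COLOR_RGB2HSV);o=cv2.inRange(hsv,(3,140,60),(17,255,255))
    for v in range(30,300,15):
        u=np.where(o[v,a:b])[0]+a
        if len(u)>2: print(v,u.min(),u.max(),end=' | ')
    print()
E
python3 -c "
from h import *;from rig import r
S=r.sense();st(S);print(w2loc(DISP,S['position']));goto(S,loc2w(DISP,[.062,.062,.06]),DISP[2])
for n in ('wrist','side'):
  w=r.camera(n);pickle.dump((S,w),open(n+'4.pkl','wb'))
  if n=='wrist':gap(S,w)
print(gap(*pickle.load(open('w3.pkl','rb'))))"
```

```text
time_s: 6.1
position: [0.5842, -0.1687, 0.0665]
tool_rot: [-0.699, 0.07, 0.708, 0.07]
wrist_force: [-0.3, 0.3, 0.2]
finger_gap: 0.005
t 6.1 pos [ 0.5842 -0.1687  0.0665] F [-0.3  0.3  0.2] gap 0.005 q [-0.3   0.6   1.74 -0.    0.81  1.47]
[0.05408305 0.06231949 0.06653226]
turn [-0.02  0.75 -0.1 ] shift before [ 0.0064  0.0003 -0.008 ] after [ 0.0065  0.0003 -0.0079]
255 323 337 | 270 323 336 | 285 323 336 | 
30 320 335 | 45 320 337 | 60 319 337 | 75 319 337 | 90 323 337 | 105 320 337 | 120 319 337 | 135 319 337 | 150 319 337 | 165 319 337 | 180 320 337 | 195 320 336 | 210 320 336 | 225 320 336 | 240 320 336 | 255 320 336 | 270 320 335 | 285 320 335 | 
None
```

Now I'll push down in steps, checking force and gap.

```bash
python3 -m handwheel '[[-1,[0.004,0,-0.008],[0,0.7,0]],[-1,[0.006,0,0],[0,0,0]],[-1,[0.006,0,0],[0,0,0]],[-1,[0,0,0],[0,0,0]]]'; python3 -c "
from h import *;from rig import r
S=r.sense();w=r.camera('wrist');gap(S,w);print(w2loc(DISP,S['position']))";  python3 -m handwheel '[[-1,[0.005,0,0],[0,0,0]],[-1,[0.005,0,0],[0,0,0]],[-1,[0,0,0],[0,0,0]]]'; python3 -c "
from h import *;from rig import r
S=r.sense();w=r.camera('wrist');gap(S,w);print(w2loc(DISP,S['position']))"
```

```text
time_s: 6.6
position: [0.591, -0.1702, 0.0501]
tool_rot: [0.704, -0.071, -0.703, -0.069]
wrist_force: [0.4, 0.1, 1.2]
finger_gap: 0.0
270 316 343 | 285 316 342 | 
[0.06104033 0.06217491 0.0500508 ]
time_s: 6.95
position: [0.5912, -0.1703, 0.04]
tool_rot: [0.704, -0.071, -0.703, -0.069]
wrist_force: [0.4, -0.1, 3.0]
finger_gap: -0.001
285 305 352 | 
[0.06124918 0.0620621  0.04004495]
```

Confirmed: the flaps part only as the TCP goes down to 0.040, so the tips sit about 16 mm above the reported TCP and not 17 mm below it. I'll keep going down to feel for the deck.

```bash
python3 -m handwheel '[[-1,[0.004,0,0],[0,0,0]],[-1,[0.004,0,0],[0,0,0]],[-1,[0,0,0],[0,0,0]]]'; python3 -m handwheel '[[-1,[0.003,0,0],[0,0,0]],[-1,[0,0,0],[0,0,0]]]'; python3 -m handwheel '[[-1,[0.002,0,0],[0,0,0]],[-1,[0,0,0],[0,0,0]]]'; python3 -c "
from h import *;from rig import r
S=r.sense();w=r.camera('wrist');gap(S,w);print(w2loc(DISP,S['position']))"
```

```text
time_s: 7.3
position: [0.5914, -0.1704, 0.0318]
tool_rot: [0.704, -0.071, -0.703, -0.069]
wrist_force: [0.0, 0.4, 0.4]
finger_gap: -0.001
time_s: 7.5
position: [0.5914, -0.1705, 0.0285]
tool_rot: [0.704, -0.071, -0.703, -0.069]
wrist_force: [0.7, 0.3, 1.3]
finger_gap: 0.001
time_s: 7.7
position: [0.5915, -0.1704, 0.0269]
tool_rot: [0.704, -0.071, -0.703, -0.069]
wrist_force: [-0.6, 0.3, 3.6]
finger_gap: -0.001
285 286 370 | 
[0.06152485 0.06200949 0.02689462]
```

```bash
for i in 1; do python3 -m handwheel '[[-1,[0.0015,0,0],[0,0,0]],[-1,[0,0,0],[0,0,0]]]'; python3 -m handwheel '[[-1,[0.0015,0,0],[0,0,0]],[-1,[0,0,0],[0,0,0]]]'; done | grep -E 'pos|force'
```

```text
position: [0.5915, -0.1704, 0.0271]
wrist_force: [1.1, -0.3, -2.3]
position: [0.5915, -0.1705, 0.027]
wrist_force: [0.9, -1.2, -0.6]
```

The descent stopped at TCP z=0.027, so the tips are on the deck. I'll raise 1 mm and rake forward.

```bash
python3 -m handwheel '[[-1,[-0.001,0,0],[0,0,0]],[-1,[0,0,0.008],[0,0,0]],[-1,[0,0,0.008],[0,0,0]],[-1,[0,0,0.008],[0,0,0]],[-1,[0,0,0.008],[0,0,0]],[-1,[0,0,0.008],[0,0,0]]]';python3 -c "
from h import *;from rig import r
S=r.sense();st(S);print(w2loc(DISP,S['position']));goto(S,loc2w(DISP,[-.062,.062,.028]),DISP[2])
w=r.camera('wrist');gap(S,w);hsv=cv2.cvtColor(w['image'],cv2.COLOR_RGB2HSV)
b=cv2.inRange(hsv,(14,50,120),(26,160,255));
for u in (270,285,300,355,370,385):
  v=np.where(b[:,u])[0];print(u,v.min() if len(v) else 0, len(v), w2loc(DISP,won(S,w,(u,v.min() if len(v) else 1),.046)).round(4))"
```

```text
time_s: 8.75
position: [0.5528, -0.1628, 0.0274]
tool_rot: [0.707, -0.071, -0.7, -0.069]
wrist_force: [4.2, -0.7, -0.8]
finger_gap: 0.001
t 8.75 pos [ 0.5528 -0.1628  0.0274] F [ 4.2 -0.7 -0.8] gap 0.001 q [-0.31  0.63  1.84 -0.    0.67  1.46]
[0.02210462 0.0619291  0.02740224]
turn [-0.04 -0.53 -0.14] shift before [-0.0014 -0.      0.0841] after [-0.0006 -0.0001  0.0841]
180 369 372 | 195 285 373 | 210 284 373 | 225 285 372 | 240 285 372 | 255 286 371 | 270 287 370 | 285 287 369 | 
270 24 35 [0.1406 0.0833 0.046 ]
285 11 52 [0.1456 0.0778 0.046 ]
300 6 51 [0.1474 0.0723 0.046 ]
355 0 44 [0.1499 0.0522 0.046 ]
370 0 82 [0.1501 0.0467 0.046 ]
385 1 79 [0.15   0.0411 0.046 ]
```

```bash
python3 -m handwheel '[[-1,[-0.0005,0,0.009],[0,-0.4,0]],[-1,[0,0,0.009],[0,0,0]],[-1,[0,0,0.009],[0,0,0]],[-1,[0,0,0.009],[0,0,0]],[-1,[0,0,0.009],[0,0,0]],[-1,[0,0,0.009],[0,0,0]],[-1,[0,0,0.009],[0,0,0]],[-1,[0,0,0.009],[0,0,0]],[-1,[0,0,0],[0,0,0]]]';python3 -c "
from h import *;from rig import r
S=r.sense();st(S);print(w2loc(DISP,S['position']));goto(S,loc2w(DISP,[-.062,.062,.028]),DISP[2])
w=r.camera('wrist');pickle.dump((S,w),open('w5.pkl','wb'));cv2.imwrite('pics/w5.png',w['image'][:,:,::-1])"
```

```text
time_s: 9.7
position: [0.4741, -0.147, 0.0282]
tool_rot: [0.704, -0.071, -0.704, -0.069]
wrist_force: [-0.9, -0.3, 1.0]
finger_gap: -0.001
t 9.7 pos [ 0.4741 -0.147   0.0282] F [-0.9 -0.3  1. ] gap -0.001 q [-0.32  0.55  2.01 -0.    0.58  1.45]
[-0.05816071  0.06201896  0.02819907]
turn [-0.05 -0.02 -0.13] shift before [0.0002 0.     0.0038] after [0.0002 0.     0.0038]
```

View pics/w5.png

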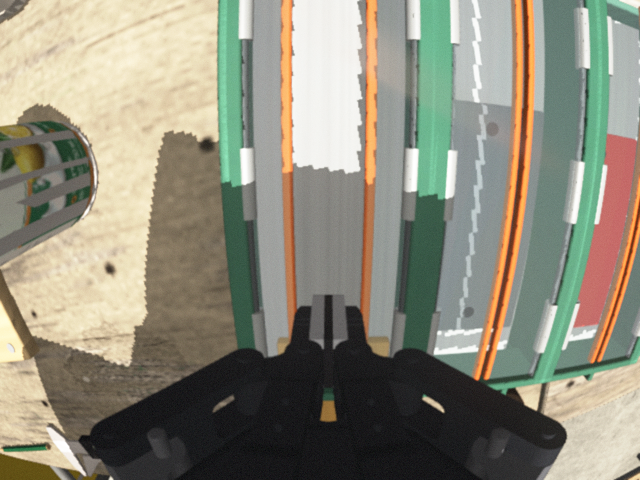

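The flaps are open and the plate is raked. Its rear edge is now beside the fingers at v≈340. I'll push the last few millimetres to the front wall.

```bash
python3 -m handwheel '[[-1,[0,0,0.004],[0,0,0]],[-1,[0,0,0.003],[0,0,0]],[-1,[0,0,0],[0,0,0]]]';python3 -c "
from h import *;from rig import r
S,w=pickle.load(open('w5.pkl','rb'))
for p in [(283,338),(385,338)]:print(w2loc(DISP,won(S,w,p,.046)).round(4))
S=r.sense();st(S);print(w2loc(DISP,S['position']))"
```

```text
time_s: 10.05
position: [0.4694, -0.1462, 0.0283]
tool_rot: [0.705, -0.071, -0.702, -0.069]
wrist_force: [0.2, 0.2, -0.0]
finger_gap: 0.004
[-0.0687  0.0823  0.046 ]
[-0.069   0.0369  0.046 ]
t 10.05 pos [ 0.4694 -0.1462  0.0283] F [ 0.2  0.2 -0. ] gap 0.004 q [-0.32  0.55  2.02 -0.    0.56  1.45]
[-0.06288998  0.06185136  0.02834723]
```

```bash
python3 -m handwheel '[[-1,[0,0,-0.004],[0,0,0]],[-1,[-0.01,0,0],[0,0,0]],[-1,[-0.02,0,0],[0,0,0]],[-1,[-0.03,0,0],[0,0,0]],[-1,[-0.03,0,0],[0,0,0]],[-1,[-0.04,0,-0.02],[0,0,0]],[-1,[-0.04,0,-0.02],[0,0,0]],[-1,[0,0,0],[0,0,0]]]';python3 -c "
from h import *;from rig import r
S=r.sense();st(S);print(w2loc(DISP,S['position']))
d={n:r.camera(n) for n in('top','side','wrist')};pickle.dump((S,d),open('d6.pkl','wb'))
t=cv2.resize(d['top']['image'][180:290,340:450],None,fx=3.5,fy=3.5,interpolation=cv2.INTER_CUBIC)
s=cv2.resize(d['side']['image'][190:270,300:410],None,fx=3.5,fy=3.5,interpolation=cv2.INTER_CUBIC)
o=np.zeros((600,790,3),np.uint8);o[:385,:385]=t;o[:280,390:775]=s;o[320:600,400:773]=cv2.resize(d['wrist']['image'],(373,280),interpolation=cv2.INTER_AREA)
cv2.imwrite('pics/d6.png',o[:,:,::-1])"
```

```text
time_s: 10.85
position: [0.5065, -0.1529, 0.2023]
tool_rot: [-0.698, 0.07, 0.709, 0.07]
wrist_force: [-0.1, -0.3, -0.3]
finger_gap: 0.002
t 10.85 pos [ 0.5065 -0.1529  0.2023] F [-0.1 -0.3 -0.3] gap 0.002 q [-0.31  0.31  1.84 -0.    1.    1.46]
[-0.02527062  0.06254288  0.20225678]
```

View pics/d6.png

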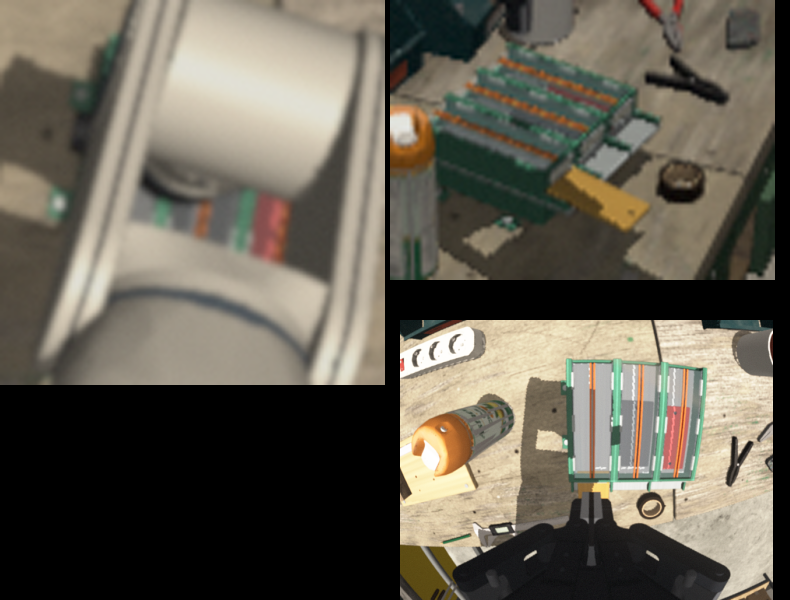

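Flaps are shut and the brass plate is hanging out of lane 1's slot. In the side crop its front corners are at about (368,256) and (374,249) in full-image pixels. Next I'll check its tilt.

Run:
```python
from h import *
S,d=pickle.load(open('d6.pkl','rb'));c=d['side']
im=c['image'];hsv=cv2.cvtColor(im,cv2.COLOR_RGB2HSV)
m=cv2.inRange(hsv,(14,90,90),(28,255,255));m[:,:345]=0;m[:,385:]=0;m[:225]=0;m[:262-0,:]=m[:262,:];m[262:]=0
n,l,sx,_=cv2.connectedComponentsWithStats(m);k=1+sx[1:,4].argmax();cn=max(cv2.findContours((l==k).astype(np.uint8),0,1)[0],key=cv2.contourArea)
print('area',sx[k]);print(cv2.approxPolyDP(cn,1.5,True)[:,0].tolist())
from scipy.spatial.transform import Rotation
for tilt in(0,4,8):
    piv=np.array([-.111,0,.040]);Ry=Rotation.from_euler('y',-tilt,degrees=True)
    for xf in (-.1735,):
        P=[Ry.apply(np.array([x+.111,y,z]))+piv for x,y,z in [(xf,.087,.006),(xf,.037,.006),(xf,.087,0),(-.085,.087,.006),(-.085,.037,.006)]]
        print(tilt,P[0].round(3),proj(c,[loc2w(DISP,p) for p in P]).round(1).tolist())
```

```text
area [350 237  25  19 195]
[[350, 239], [359, 247], [359, 251], [366, 255], [374, 248], [352, 237]]
0 [-0.174  0.087  0.046] [[367.4, 253.6], [374.5, 246.5], [367.4, 255.0], [346.4, 245.4], [353.7, 238.6]]
4 [-0.174  0.087  0.042] [[367.4, 254.6], [374.5, 247.5], [367.3, 255.9], [346.5, 245.0], [353.8, 238.2]]
8 [-0.174  0.087  0.037] [[367.4, 255.6], [374.4, 248.5], [367.1, 256.8], [346.7, 244.7], [353.9, 237.9]]
```

The plate is tilted about 7°, front end down, with its rear edge held under the slot. I'll open to about 62 mm, pitch the tool 7° to match, and grip beyond the ledge edge near the centre of mass.

```bash
python3 -m handwheel '[[0.46,[0,0,0.035],[0,1.5,0]],[0.46,[0,0,0.035],[0,1.5,0]],[0.46,[0.0,0,0.035],[0,1.5,0]],[0.46,[0.02,0,0],[0,1.5,0]],[0.46,[0.02,0,0],[0,0,0]],[0.46,[0.0,0,0],[0,0,0]]]' 60;python3 -c "
from h import *;from rig import r
S=r.sense();st(S);print(w2loc(DISP,S['position']).round(4));goto(S,loc2w(DISP,[-.126,.061,.08]),DISP[2]);goto(S,loc2w(DISP,[-.126,.061,.021]),DISP[2])"
```

```text
time_s: 11.6
position: [0.3836, -0.1258, 0.1461]
tool_rot: [0.724, -0.071, -0.683, -0.069]
wrist_force: [0.5, -0.1, 0.5]
finger_gap: 0.726
t 11.6 pos [ 0.3836 -0.1258  0.1461] F [ 0.5 -0.1  0.5] gap 0.726 q [-0.36  0.19  2.19  0.02  0.7   1.4 ]
[-0.1511  0.0651  0.1461]
turn [-0.04 -3.33  0.19] shift before [ 0.0674  0.0043 -0.0212] after [ 0.0661  0.0041 -0.0251]
turn [-0.04 -3.33  0.19] shift before [ 0.1263  0.0045 -0.0178] after [ 0.1251  0.0041 -0.0251]
```

```bash
python3 -m handwheel '[[0.46,[0,0.004,-0.012],[0,3.7,0]],[0.46,[0.03,0,-0.004],[0,0,0]],[0.46,[0.03,0,0],[0,0,0]],[0.46,[0.0,0,0],[0,0,0]],[0.46,[0,0,0],[0,0,0]]]';python3 -c "
from h import *;from rig import r
S=r.sense();st(S);print(w2loc(DISP,S['position']).round(4));goto(S,loc2w(DISP,[-.126,.061,.021]),DISP[2])"
```

```text
time_s: 12.1
position: [0.4024, -0.1329, 0.085]
tool_rot: [0.743, -0.072, -0.662, -0.068]
wrist_force: [1.0, 0.5, 0.9]
finger_gap: 0.728
t 12.1 pos [ 0.4024 -0.1329  0.085 ] F [1.  0.5 0.9] gap 0.728 q [-0.36  0.33  2.22  0.05  0.47  1.36]
[-0.1312  0.0618  0.085 ]
turn [-0.05 -6.6   0.28] shift before [0.0642 0.0011 0.0021] after [ 0.064   0.0008 -0.0052]
```

```bash
python3 -m handwheel '[[0.46,[0.012,0.001,0.001],[0,0.4,0]],[0.46,[0.015,0,0.001],[0,0,0]],[0.46,[0.015,0,0],[0,0,0]],[0.46,[0.01,0,0],[0,0,0]],[0.46,[0,0,0],[0,0,0]]]';python3 -c "
from h import *;from rig import r
S=r.sense();st(S);print(w2loc(DISP,S['position']).round(4));goto(S,loc2w(DISP,[-.126,.061,.021]),DISP[2])
w=r.camera('wrist');pickle.dump((S,w),open('w7.pkl','wb'));cv2.imwrite('pics/w7.png',w['image'][:,:,::-1])"
```

```text
time_s: 12.6
position: [0.4089, -0.1352, 0.0373]
tool_rot: [0.747, -0.072, -0.657, -0.067]
wrist_force: [-0.2, 0.0, -0.3]
finger_gap: 0.732
t 12.6 pos [ 0.4089 -0.1352  0.0373] F [-0.2  0.  -0.3] gap 0.732 q [-0.37  0.45  2.23  0.08  0.33  1.33]
[-0.1244  0.0608  0.0373]
turn [-0.01 -7.32  0.25] shift before [ 0.016  -0.0001  0.0037] after [ 0.0163 -0.0002  0.0016]
```

View pics/w7.png

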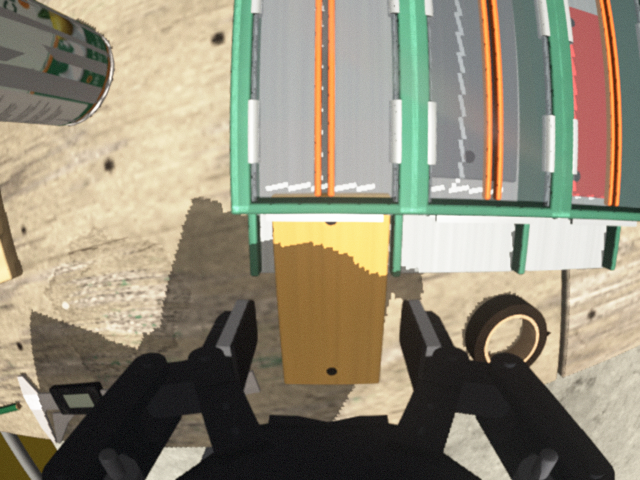

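The plate lies between the open fingers (pads at u≈250 and u≈402, plate 280–385). The ledge edge is at v≈272, clear of the fingers. I'll descend and grip.

```bash
python3 -m handwheel '[[0.46,[0.008,0,0.002],[0,0,0]],[0.46,[0.008,0,0.002],[0,0,0]],[0.46,[0,0,0],[0,0,0]]]'; python3 -m handwheel '[[-1,[0,0,0],[0,0,0]],[-1,[0,0,0],[0,0,0]],[-1,[0,0,0],[0,0,0]],[-1,[0,0,0],[0,0,0]],[-1,[0,0,0],[0,0,0]]]' 60;python3 -c "
from h import *;from rig import r
S=r.sense();st(S);print(w2loc(DISP,S['position']).round(4))"
```

```text
time_s: 12.95
position: [0.4082, -0.1352, 0.0221]
tool_rot: [0.749, -0.073, -0.656, -0.066]
wrist_force: [-0.8, -0.2, -1.1]
finger_gap: 0.726
time_s: 13.45
position: [0.4081, -0.135, 0.0228]
tool_rot: [0.748, -0.073, -0.656, -0.067]
wrist_force: [-1.1, -0.4, -2.3]
finger_gap: 0.56
t 13.45 pos [ 0.4081 -0.135   0.0228] F [-1.1 -0.4 -2.3] gap 0.56 q [-0.37  0.49  2.24  0.09  0.29  1.32]
[-0.1253  0.0608  0.0228]
```

```bash
python3 -m handwheel '[[-1,[-0.0005,0,0.006],[0,0,0]],[-1,[-0.0005,0,0.007],[0,0,0]],[-1,[-0.001,0,0.007],[0,0,0]],[-1,[-0.005,0,0.005],[0,0,0]],[-1,[-0.02,0,0],[0,0,0]],[-1,[-0.03,0,0],[0,0,0]],[-1,[0,0,0],[0,0,0]]]' 80;python3 -c "
from h import *;from rig import r
S=r.sense();st(S);print(w2loc(DISP,S['position']).round(4))
w=r.camera('wrist');hsv=cv2.cvtColor(w['image'],cv2.COLOR_RGB2HSV);pickle.dump((S,w),open('w8.pkl','wb'))
m=cv2.inRange(hsv,(14,110,90),(28,255,255));n,l,s,c=cv2.connectedComponentsWithStats(m)
for k in np.argsort(-s[1:,4])[:3]+1:print(s[k],c[k])"
```

```text
time_s: 14.15
position: [0.3698, -0.1271, 0.0763]
tool_rot: [0.746, -0.072, -0.658, -0.067]
wrist_force: [0.8, -0.9, -2.4]
finger_gap: 0.548
t 14.15 pos [ 0.3698 -0.1271  0.0763] F [ 0.8 -0.9 -2.4] gap 0.548 q [-0.38  0.32  2.3   0.07  0.4   1.32]
[-0.1643  0.0611  0.0763]
[  263   192   133   207 23986] [328.15546569 290.39031101]
[450   0   6  88 143] [453.08391608  41.41958042]
[459   0   6  91 143] [462.17482517  42.93006993]
```

Gripped: the weight reads 2.4 N. I'll level the tool, lift it and turn about 104°.

```bash
python3 -m handwheel '[[-1,[-0.02,0,0],[0,-3.6,0]],[-1,[-0.02,0,0],[0,-3.6,0]],[-1,[-0.02,0,0],[-8,0,0]],[-1,[-0.02,0,0],[-8.5,0,0]],[-1,[-0.02,0,0],[-8.5,0,0]],[-1,[-0.02,0,0],[-8.5,0,0]],[-1,[-0.02,0,0],[-8.5,0,0]],[-1,[-0.02,0,0],[-8.5,0,0]],[-1,[-0.02,0,0],[-8.5,0,0]],[-1,[-0.01,0,0],[-8.5,0,0]]]';python3 -c "
from h import *;from rig import r
S=r.sense();st(S);goto(S,loc2w(BOARD,[-.010,-.049,.24]),92.96)"
```

```text
time_s: 15.2
position: [0.3614, -0.1251, 0.2607]
tool_rot: [-0.617, -0.347, 0.625, -0.33]
wrist_force: [1.0, 0.2, -2.3]
finger_gap: 0.548
t 15.2 pos [ 0.3614 -0.1251  0.2607] F [ 1.   0.2 -2.3] gap 0.548 q [-0.37  0.    2.07  0.01  1.1   0.2 ]
turn [-35.83  -0.53   1.47] shift before [ 0.0221 -0.0406 -0.3356] after [ 0.0207  0.1631 -0.2962]
```

```bash
python3 -m handwheel '[[-1,[0,0,0],[-7.2,0,0]],[-1,[0,0,0],[-7.2,0,0]],[-1,[0,0,0],[-7.2,0,0]],[-1,[0,0,0],[-7.2,0,0]],[-1,[0,0,0],[-7,-0.5,1.4]],[-1,[0,0.023,-0.042],[0,0,0]],[-1,[0,0.023,-0.042],[0,0,0]],[-1,[0,0.023,-0.042],[0,0,0]],[-1,[0,0.023,-0.042],[0,0,0]],[-1,[0,0.023,-0.042],[0,0,0]]]';python3 -c "
from h import *;from rig import r
S=r.sense();st(S);goto(S,loc2w(BOARD,[-.010,-.049,.15]),92.96)"
```

```text
time_s: 16.2
position: [0.4579, 0.0957, 0.2508]
tool_rot: [0.482, 0.522, -0.481, 0.514]
wrist_force: [0.4, -0.9, -2.3]
finger_gap: 0.549
t 16.2 pos [0.4579 0.0957 0.2508] F [ 0.4 -0.9 -2.3] gap 0.549 q [0.17 0.15 1.93 0.01 1.07 0.1 ]
turn [ 1.21 -0.55  0.34] shift before [ 0.1013  0.0576 -0.0786] after [ 0.1008  0.0553 -0.0807]
```

```bash
python3 -m handwheel '[[-1,[0,0.023,-0.034],[1.2,-0.5,0.3]],[-1,[0.01,0.023,-0.034],[0,0,0]],[-1,[0.03,0.008,-0.011],[0,0,0]],[-1,[0.03,0,0],[0,0,0]],[-1,[0.03,0,0],[0,0,0]],[-1,[0,0,0],[0,0,0]],[-1,[0,0,0],[0,0,0]]]';python3 -c "
from h import *;from rig import r
S=r.sense();st(S);goto(S,loc2w(BOARD,[-.010,-.049,.06]),92.96)
w=r.camera('wrist');pickle.dump((S,w),open('w9.pkl','wb'));cv2.imwrite('pics/w9.png',w['image'][:,:,::-1])"
```

```text
time_s: 16.9
position: [0.5079, 0.1892, 0.1374]
tool_rot: [0.483, 0.517, -0.486, 0.513]
wrist_force: [0.8, -0.0, -2.3]
finger_gap: 0.547
t 16.9 pos [0.5079 0.1892 0.1374] F [ 0.8 -0.  -2.3] gap 0.547 q [0.33 0.42 1.87 0.   0.86 0.27]
turn [ 0.52 -0.09  0.44] shift before [0.0774 0.001  0.0102] after [0.0774 0.0005 0.0101]
```

View pics/w9.png

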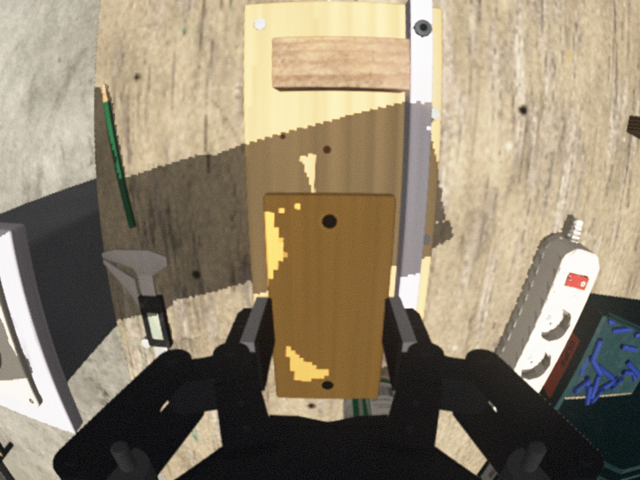

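The plate is held level-looking between the pads. Board front edge is at u≈246, the fence's near edge at u≈405 and the pine block at (272–408, 38–90). I'll refine the board pose from this view.

Run:
```python
from h import *
S,w=pickle.load(open('w9.pkl','rb'))
g=cv2.cvtColor(w['image'],cv2.COLOR_RGB2GRAY).astype(int)
for v in (110,150,190,230,270):
    row=g[v,395:415];print(v,395+int(np.argmax(np.abs(np.diff(row)))),end=' ')
print()
for n,p,z in [('fence top edge',(408,30),.037),('f',(405.5,100),.037),('f',(403,190),.037),('f',(400,270),.037),('board front',(245,20),.015),('bf',(245,100),.015),('bf',(249,200),.015),('board +y end',(300,4),.015),('pine',(275,88),.051),('pine',(404,91),.051),('pine',(272,38),.051)]:
    W=won(S,w,p,z);print(n,W.round(4),w2loc(BOARD,W).round(4))
Tc=won(S,w,(265,194),.16);print(Tc)
hsv=cv2.cvtColor(w['image'],cv2.COLOR_RGB2HSV)
# plate tilt: corners rays vs grip plane; fit distance of rear & front edges from widths
for pa,pb in [((264,194),(394,195)),((277,398),(379,398))]:
    for z in (.14,.15,.155,.16):
        a,b=won(S,w,pa,z),won(S,w,pb,z);print(z,np.linalg.norm(a-b).round(4),end=' ')
    print()
```

```text
110 409 150 408 190 406 230 403 270 396 
fence top edge [0.5531 0.3385 0.037 ] [0.0423 0.1078 0.037 ]
f [0.5545 0.2883 0.037 ] [0.0412 0.0576 0.037 ]
f [0.5586 0.2249 0.037 ] [ 0.042  -0.0058  0.037 ]
f [0.5639 0.1636 0.037 ] [ 0.0441 -0.0674  0.037 ]
board front [0.4361 0.3454 0.015 ] [-0.0742  0.1208  0.015 ]
bf [0.4398 0.2828 0.015 ] [-0.0737  0.058   0.015 ]
bf [0.4448 0.2057 0.015 ] [-0.0727 -0.0192  0.015 ]
board +y end [0.4765 0.3584 0.015 ] [-0.0331  0.1316  0.015 ]
pine [0.4675 0.2895 0.051 ] [-0.0457  0.0634  0.051 ]
pine [0.5503 0.2932 0.051 ] [0.0372 0.0628 0.051 ]
pine [0.4636 0.3231 0.051 ] [-0.0479  0.097   0.051 ]
[0.48173724 0.2426258  0.16      ]
0.14 0.0551 0.15 0.0515 0.155 0.0497 0.16 0.0479 
0.14 0.0564 0.15 0.0527 0.155 0.0508 0.16 0.049
```

```bash
sed -i 's/BOARD=np.array(\[[^]]*\])/BOARD=np.array([.5160,.2280,3.5])/' h.py; python3 -m handwheel '[[-1,[0.03,0,0.005],[0,0,0.4]],[-1,[0.03,0,0.005],[0,0,0]],[-1,[0.03,0,0],[0,0,0]],[-1,[0.025,0,0],[0,0,0]],[-1,[0.008,0,0],[0,0,0]],[-1,[0,0,0],[0,0,0]]]';python3 -c "
from h import *;from rig import r
S=r.sense();st(S);goto(S,loc2w(BOARD,[-.010,-.049,.004]),93.5)"
```

```text
time_s: 17.55
position: [0.5176, 0.1805, 0.0207]
tool_rot: [0.491, 0.512, -0.479, 0.517]
wrist_force: [0.2, 0.0, -3.3]
finger_gap: 0.548
t 17.55 pos [0.5176 0.1805 0.0207] F [ 0.2  0.  -3.3] gap 0.548 q [0.31 0.61 1.91 0.   0.6  0.25]
turn [-0.16 -0.39 -1.03] shift before [ 0.0166 -0.009   0.0017] after [ 0.0167 -0.0087  0.0015]
```

```bash
python3 -m handwheel '[[-1,[0.0,-0.009,0.001],[0,-0.4,-1.0]],[-1,[0.008,0,0],[0,0,0]],[-1,[0.004,0,0],[0,0,0]],[-1,[0,0,0],[0,0,0]]]'; for k in 1; do python3 -m handwheel '[[-1,[0.002,0,0],[0,0,0]],[-1,[0,0,0],[0,0,0]]]';python3 -m handwheel '[[-1,[0.002,0,0],[0,0,0]],[-1,[0,0,0],[0,0,0]]]'; python3 -m handwheel '[[-1,[0.002,0,0],[0,0,0]],[-1,[0,0,0],[0,0,0]]]'; done | grep -E 'pos|force'
```

```text
time_s: 17.95
position: [0.5113, 0.1799, 0.0125]
tool_rot: [0.487, 0.513, -0.483, 0.516]
wrist_force: [-0.1, 0.0, -2.7]
finger_gap: 0.55
position: [0.5118, 0.1802, 0.0109]
wrist_force: [0.8, -0.1, -3.2]
position: [0.512, 0.1802, 0.0089]
wrist_force: [-0.3, -0.2, -2.5]
position: [0.512, 0.1802, 0.0067]
wrist_force: [0.6, 0.2, -2.0]
```

```bash
for k in 1; do python3 -m handwheel '[[-1,[0.002,0,0],[0,0,0]],[-1,[0,0,0],[0,0,0]]]';python3 -m handwheel '[[-1,[0.002,0,0],[0,0,0]],[-1,[0,0,0],[0,0,0]]]'; python3 -m handwheel '[[-1,[0.001,0,0],[0,0,0]],[-1,[0,0,0],[0,0,0]]]';python3 -m handwheel '[[-1,[0.001,0,0],[0,0,0]],[-1,[0,0,0],[0,0,0]]]'; done | grep -E 'pos|force'
```

```text
position: [0.512, 0.1802, 0.0045]
wrist_force: [0.7, -0.4, -3.2]
position: [0.512, 0.1802, 0.0022]
wrist_force: [-0.2, 0.8, -2.9]
position: [0.512, 0.1802, 0.0011]
wrist_force: [-0.2, -0.7, -2.3]
position: [0.512, 0.1803, 0.0005]
wrist_force: [-0.3, -0.5, -1.6]
```

```bash
for k in 1; do python3 -m handwheel '[[-1,[0.001,0,0],[0,0,0]],[-1,[0,0,0],[0,0,0]]]';python3 -m handwheel '[[-1,[0.001,0,0],[0,0,0]],[-1,[0,0,0],[0,0,0]]]'; python3 -m handwheel '[[-1,[0.001,0,0],[0,0,0]],[-1,[0,0,0],[0,0,0]]]'; done | grep -E 'pos|force'
```

```text
position: [0.5121, 0.1802, 0.0005]
wrist_force: [-1.2, -0.5, -1.0]
position: [0.5121, 0.1803, 0.0005]
wrist_force: [-0.2, -1.2, -0.6]
position: [0.5122, 0.1803, 0.0005]
wrist_force: [-0.3, -0.8, -1.0]
```

On the board, contact at z≈0.0005 and the weight is coming off. Release and rise.

```bash
python3 -m handwheel '[[0.4,[0,0,0],[0,0,0]],[0.4,[0,0,0],[0,0,0]],[0.4,[0,0,0],[0,0,0]],[0.4,[-0.02,0,0],[0,0,0]],[0.4,[-0.03,0,0],[0,0,0]],[0.4,[-0.03,0,0],[0,0,0]],[-1,[-0.03,0,0],[0,0,0]],[-1,[0,0,0],[0,0,0]]]';python3 -c "
from h import *;from rig import r
S=r.sense();st(S);print(w2loc(BOARD,S['position']).round(4))
w=r.camera('wrist');pickle.dump((S,w),open('w10.pkl','wb'));cv2.imwrite('pics/w10.png',w['image'][:,:,::-1])
hsv=cv2.cvtColor(w['image'],cv2.COLOR_RGB2HSV)
for v in range(120,300,20):print(v,hsv[v,330:336].mean(0).round().tolist())"
```

```text
time_s: 20.75
position: [0.5117, 0.1802, 0.1122]
tool_rot: [0.487, 0.513, -0.483, 0.516]
wrist_force: [0.4, -0.4, -0.2]
finger_gap: 0.371
t 20.75 pos [0.5117 0.1802 0.1122] F [ 0.4 -0.4 -0.2] gap 0.371 q [ 0.32  0.45  1.89 -0.    0.79  0.26]
[-0.0072 -0.0474  0.1122]
120 [17.0, 108.0, 155.0]
140 [18.0, 108.0, 154.0]
160 [18.0, 140.0, 127.0]
180 [18.0, 157.0, 138.0]
200 [17.0, 158.0, 136.0]
220 [18.0, 160.0, 133.0]
240 [18.0, 159.0, 135.0]
260 [19.0, 153.0, 217.0]
280 [18.0, 155.0, 139.0]
```

The picture limit is reached, so from here I'll measure with masks.

```bash
cat >> h.py <<'E'
def plate(S,w,z=.021,F=None):
    hsv=cv2.cvtColor(w['image'],cv2.COLOR_RGB2HSV)
    m=cv2.inRange(hsv,(14,130,70),(24,255,255));m=cv2.morphologyEx(m,0*0+cv2.MORPH_OPEN,np.ones((3,3),np.uint8));m=cv2.morphologyEx(m,cv2.MORPH_CLOSE,np.ones((5,5),np.uint8))
    n,l,s,c=cv2.connectedComponentsWithStats(m);k=1+s[1:,4].argmax();cn=max(cv2.findContours((l==k).astype(np.uint8),0,1)[0],key=cv2.contourArea)
    print('blob',s[k].tolist())
    ap=cv2.approxPolyDP(cn,6,True)[:,0];F=BOARD if F is None else F
    for p in ap: print(p.tolist(),w2loc(F,won(S,w,p,z)).round(4).tolist())
    # long edges: leftmost/rightmost plate pixel per row
    for side in(0,1):
        P=[]
        for v in range(s[k][1]+8,min(s[k][1]+s[k][3],290)-4,4):
            u=np.where(l[v]==k)[0]
            if len(u):P.append(w2loc(F,won(S,w,(u[0]-.5 if side==0 else u[-1]+.5,v),z))[:2])
        P=np.array(P);a=np.polyfit(P[:,1],P[:,0],1);print('side',side,'x at y=-.045',np.polyval(a,-.045).round(4),'slope deg',np.degrees(a[0]).round(2),'n',len(P),'rms',np.std(P[:,0]-np.polyval(a,P[:,1])).round(4))
E
python3 -c "
from h import *
S,w=pickle.load(open('w10.pkl','rb'));plate(S,w)"
```

```text
blob [291, 159, 75, 136, 9181]
[294, 159] [-0.0286, 0.0077, 0.021]
[294, 293] [-0.0316, -0.0908, 0.021]
[359, 293] [0.0168, -0.0912, 0.021]
[365, 162] [0.0187, 0.0055, 0.021]
[308, 160] [-0.0193, 0.0069, 0.021]
[312, 190] [-0.0169, -0.0135, 0.021]
[304, 194] [-0.0223, -0.0162, 0.021]
side 0 x at y=-.045 -0.0312 slope deg 0.82 n 30 rms 0.0002
side 1 x at y=-.045 0.0182 slope deg 1.01 n 30 rms 0.0002
```

The plate is flat on the board: x −0.031…0.018, y −0.093…0.007, about 1° off the fence. Next I'll push with the shut fingers from its front side.

```bash
python3 -m handwheel '[[-1,[0,-0.025,-0.002],[0,0,0]],[-1,[0,-0.026,-0.002],[0,0,0]],[-1,[0.02,0,0],[0,0,0]],[-1,[0.03,0,0],[0,0,0]],[-1,[0.03,0,0],[0,0,0]],[-1,[0,0,0],[0,0,0]]]' 40;python3 -c "
from h import *;from rig import r
S=r.sense();st(S);print(w2loc(BOARD,S['position']).round(4));goto(S,loc2w(BOARD,[-.058,-.043,.005]),93.5)"
```

```text
time_s: 21.4
position: [0.4555, 0.18, 0.0236]
tool_rot: [0.486, 0.514, -0.485, 0.515]
wrist_force: [-0.8, -0.3, 0.3]
finger_gap: 0.004
t 21.4 pos [0.4555 0.18   0.0236] F [-0.8 -0.3  0.3] gap 0.004 q [ 0.35  0.56  2.03 -0.    0.56  0.3 ]
[-0.0633 -0.0442  0.0236]
turn [-0.19  0.02 -0.06] shift before [ 0.0186  0.0053 -0.0012] after [ 0.0186  0.0053 -0.0012]
```

```bash
python3 -m handwheel '[[-1,[0.01,0.003,-0.001],[0,0,0]],[-1,[0.007,0,0],[0,0,0]],[-1,[0,0,0],[0,0,0]]]'; python3 -m handwheel '[[-1,[0.0015,0,0],[0,0,0]],[-1,[0,0,0],[0,0,0]]]'
```

```text
time_s: 21.7
position: [0.4586, 0.1812, 0.0054]
tool_rot: [0.485, 0.514, -0.486, 0.514]
wrist_force: [1.2, -0.2, 0.3]
finger_gap: 0.004
time_s: 21.9
position: [0.4596, 0.1815, 0.0048]
tool_rot: [0.486, 0.514, -0.485, 0.515]
wrist_force: [0.2, 0.5, -1.0]
finger_gap: -0.001
```

```bash
python3 -m handwheel '[[-1,[0.0015,0,0],[0,0,0]],[-1,[0,0.006,0],[0,0,0]],[-1,[0,0.006,0],[0,0,0]],[-1,[0,0.006,0],[0,0,0]],[-1,[0,0.006,0],[0,0,0]],[-1,[0,0,0],[0,0,0]]]'; python3 -c "
from h import *;from rig import r
S=r.sense();st(S);print(w2loc(BOARD,S['position']).round(4));goto(S,loc2w(BOARD,[-.0195,-.043,.0045]),93.5)
w=r.camera('wrist');plate(S,w)"
```

```text
time_s: 22.5
position: [0.4871, 0.1834, 0.005]
tool_rot: [0.487, 0.513, -0.484, 0.515]
wrist_force: [0.2, -0.8, 0.8]
finger_gap: 0.002
t 22.5 pos [0.4871 0.1834 0.005 ] F [ 0.2 -0.8  0.8] gap 0.002 q [ 0.34  0.62  1.96 -0.    0.56  0.28]
[-0.0316 -0.0427  0.005 ]
turn [-0.2  -0.05 -0.28] shift before [0.0005 0.0121 0.0002] after [0.0005 0.0121 0.0003]
blob [344, 201, 123, 160, 16088]
[347, 201] [-0.024, 0.0079, 0.021]
[345, 302] [-0.0243, -0.0359, 0.021]
[362, 312] [-0.0168, -0.041, 0.021]
[372, 351] [-0.0114, -0.0621, 0.021]
[392, 357] [-0.0017, -0.0661, 0.021]
[418, 348] [0.0104, -0.0615, 0.021]
[443, 360] [0.0241, -0.0698, 0.021]
[466, 206] [0.0246, 0.0063, 0.021]
side 0 x at y=-.045 -0.025 slope deg 0.46 n 20 rms 0.0001
side 1 x at y=-.045 0.0245 slope deg 0.55 n 20 rms 0.0002
```

The plate is moving with the fingers (front edge −0.025, slope 0.5°). There's about 20 mm to go.

```bash
python3 -m handwheel '[[-1,[0.0005,0.006,0],[0,0,0]],[-1,[0,0.005,0],[0,0,0]],[-1,[0,0.004,0],[0,0,0]],[-1,[0,0,0],[0,0,0]]]'; python3 -c "
from h import *;from rig import r
S=r.sense();st(S);print(w2loc(BOARD,S['position']).round(4))
w=r.camera('wrist');plate(S,w)"
```

```text
time_s: 22.95
position: [0.501, 0.1838, 0.004]
tool_rot: [0.486, 0.514, -0.485, 0.514]
wrist_force: [-0.3, -0.5, -0.0]
finger_gap: 0.001
t 22.95 pos [0.501  0.1838 0.004 ] F [-0.3 -0.5 -0. ] gap 0.001 q [ 0.33  0.63  1.93 -0.    0.58  0.27]
[-0.0177 -0.0432  0.004 ]
blob [344, 201, 123, 161, 16215]
[347, 201] [-0.0101, 0.0077, 0.021]
[346, 305] [-0.0099, -0.0373, 0.021]
[362, 312] [-0.0029, -0.0409, 0.021]
[367, 343] [-0.0, -0.0572, 0.021]
[383, 356] [0.0078, -0.065, 0.021]
[417, 348] [0.0236, -0.0612, 0.021]
[444, 361] [0.0382, -0.07, 0.021]
[466, 206] [0.0381, 0.0061, 0.021]
side 0 x at y=-.045 -0.0108 slope deg -0.08 n 20 rms 0.0001
side 1 x at y=-.045 0.0384 slope deg 0.16 n 20 rms 0.0001
```

```bash
for k in 1; do python3 -m handwheel '[[-1,[0,0.002,0],[0,0,0]],[-1,[0,0.002,0],[0,0,0]],[-1,[0,0,0],[0,0,0]]]';python3 -m handwheel '[[-1,[0,0.002,0],[0,0,0]],[-1,[0,0.0015,0],[0,0,0]]]';python3 -m handwheel '[[-1,[0,0.0015,0],[0,0,0]],[-1,[0,0.0015,0],[0,0,0]]]'; done|grep -E 'pos|force'; python3 -c "
from h import *;from rig import r
S=r.sense();print(w2loc(BOARD,S['position']).round(4))
w=r.camera('wrist');pickle.dump((S,w),open('w12.pkl','wb'));plate(S,w)"
```

```text
position: [0.5044, 0.1839, 0.0039]
wrist_force: [0.1, 0.7, 0.1]
position: [0.5065, 0.1839, 0.0037]
wrist_force: [-7.3, 0.7, 4.1]
position: [0.5064, 0.1836, 0.0034]
wrist_force: [-6.2, 0.8, 4.2]
[-0.0123 -0.0437  0.0034]
blob [344, 200, 124, 162, 16334]
[346, 201] [-0.0049, 0.0074, 0.021]
[345, 300] [-0.0048, -0.035, 0.021]
[362, 312] [0.0026, -0.0409, 0.021]
[367, 343] [0.0055, -0.0572, 0.021]
[383, 356] [0.0132, -0.0648, 0.021]
[417, 348] [0.0289, -0.0609, 0.021]
[444, 361] [0.0433, -0.0696, 0.021]
[467, 206] [0.0436, 0.0059, 0.021]
side 0 x at y=-.045 -0.0057 slope deg 0.34 n 20 rms 0.0001
side 1 x at y=-.045 0.0436 slope deg 0.36 n 20 rms 0.0001
```

Contact with the fence at 7 N. One firmer press, then back off, rise and check flushness.

```bash
python3 -m handwheel '[[-1,[0,0.003,0],[0,0,0]],[-1,[0,0.003,0],[0,0,0]],[-1,[0,0.003,0],[0,0,0]]]'; python3 -m handwheel '[[-1,[0,-0.003,0],[0,0,0]],[-1,[0,-0.012,0],[0,0,0]],[-1,[0,-0.012,0],[0,0,0]],[-1,[-0.02,0,0],[0,0,0]],[-1,[-0.03,0,0],[0,0,0]],[-1,[-0.04,0,0.03],[0,0,0]],[-1,[-0.04,0,0.03],[0,0,0]],[-1,[0,0,0.02],[0,0,0]],[-1,[0,0,0],[0,0,0]]]';  python3 -c "
from h import *;from rig import r
S=r.sense();st(S);print(w2loc(BOARD,S['position']).round(4))
w=r.camera('wrist');pickle.dump((S,w),open('w13.pkl','wb'));plate(S,w)
for v in range(120,300,15):print(v,w['image'][v,:].astype(int).sum(1)[380:450:3].tolist()) if v in(135,195,255) else 0"
```

```text
time_s: 24.05
position: [0.5063, 0.1827, 0.0022]
tool_rot: [0.477, 0.519, -0.494, 0.508]
wrist_force: [-9.7, 1.4, 7.7]
finger_gap: -0.001
time_s: 24.95
position: [0.4826, 0.1001, 0.1374]
tool_rot: [0.477, 0.519, -0.492, 0.511]
wrist_force: [-0.9, 0.1, -0.8]
finger_gap: -0.003
t 24.95 pos [0.4826 0.1001 0.1374] F [-0.9  0.1 -0.8] gap -0.003 q [ 0.18  0.36  1.96 -0.    0.84  0.13]
[-0.0411 -0.1257  0.1374]
blob [379, 53, 70, 133, 6861]
[402, 53] [0.0096, 0.0052, 0.021]
[399, 81] [0.0075, -0.016, 0.021]
[393, 71] [0.0031, -0.0087, 0.021]
[384, 81] [-0.0034, -0.0164, 0.021]
[382, 61] [-0.0049, -0.0016, 0.021]
[380, 183] [-0.0049, -0.0919, 0.021]
[442, 185] [0.043, -0.0923, 0.021]
[446, 121] [0.0435, -0.0436, 0.021]
[413, 94] [0.0179, -0.025, 0.021]
[408, 68] [0.014, -0.0059, 0.021]
[417, 61] [0.0207, -0.0002, 0.021]
[448, 78] [0.0442, -0.0112, 0.021]
[448, 56] [0.0441, 0.0057, 0.021]
side 0 x at y=-.045 -0.0056 slope deg 0.33 n 31 rms 0.0002
side 1 x at y=-.045 0.0383 slope deg -8.43 n 31 rms 0.0088
135 [257, 261, 271, 261, 254, 260, 253, 254, 259, 246, 262, 246, 261, 258, 270, 261, 259, 262, 265, 250, 263, 275, 239, 225]
195 [332, 312, 322, 313, 311, 309, 310, 312, 302, 303, 292, 302, 331, 336, 333, 307, 306, 299, 304, 318, 317, 230, 223, 294]
255 [205, 241, 216, 288, 317, 305, 269, 480, 441, 427, 455, 460, 463, 477, 483, 478, 412, 398, 434, 399, 386, 404, 395, 395]
```

Run:
```python
from h import *
S,w=pickle.load(open('w13.pkl','rb'));h=cv2.cvtColor(w['image'],cv2.COLOR_RGB2HSV)
for v in (40,60,80,100,120,140,160,180,200,230):print(v,'S',h[v,436:470,1].tolist())
for v in (60,120,180):print(v,'V',h[v,436:470,2].tolist())
# fence: low-saturation band edges -> lines
for z,which in((.037,'far'),(.018,'near')):
    P=[]
    for v in range(20,240,5):
        lo=np.where(h[v,430:480,1]<70)[0]
        if len(lo)>4:P.append(w2loc(BOARD,won(S,w,(430+(lo.max()+.5 if which=='far' else lo.min()-.5),v),z))[:2])
    P=np.array(P);ok=np.abs(P[:,0]-np.median(P[:,0]))<.004;a=np.polyfit(P[ok,1],P[ok,0],1);print(which,np.degrees(a[0]).round(2),np.polyval(a,-.045).round(4),ok.sum(),len(P))
```

```text
40 S [86, 87, 91, 90, 90, 85, 82, 80, 82, 76, 79, 93, 87, 38, 10, 11, 21, 19, 13, 5, 9, 5, 4, 2, 3, 3, 3, 2, 3, 3, 2, 4, 3, 3]
60 S [143, 139, 140, 142, 145, 141, 139, 140, 137, 136, 144, 145, 147, 114, 22, 23, 11, 22, 14, 12, 10, 5, 3, 3, 2, 3, 2, 2, 2, 2, 3, 2, 2, 3]
80 S [124, 131, 129, 126, 132, 128, 128, 125, 126, 129, 129, 130, 128, 88, 53, 49, 49, 45, 40, 30, 15, 5, 4, 2, 3, 3, 3, 3, 4, 3, 3, 2, 4, 3]
100 S [128, 126, 125, 126, 125, 125, 125, 125, 124, 124, 125, 121, 104, 65, 59, 55, 52, 49, 45, 26, 9, 5, 5, 4, 4, 4, 4, 4, 3, 4, 5, 4, 4, 5]
120 S [155, 148, 148, 147, 141, 142, 147, 136, 133, 138, 128, 102, 52, 45, 43, 40, 47, 41, 41, 31, 19, 6, 5, 5, 4, 4, 4, 5, 6, 5, 5, 4, 5, 5]
140 S [157, 146, 160, 155, 154, 157, 159, 149, 147, 159, 120, 39, 16, 10, 25, 21, 21, 13, 13, 4, 2, 2, 2, 3, 3, 2, 2, 2, 3, 3, 3, 3, 4, 4]
160 S [156, 157, 150, 152, 154, 151, 150, 153, 151, 109, 32, 20, 14, 14, 24, 19, 16, 17, 14, 3, 3, 2, 3, 3, 3, 3, 2, 3, 4, 4, 3, 4, 3, 4]
180 S [152, 151, 154, 148, 152, 148, 148, 125, 81, 14, 26, 20, 17, 17, 14, 16, 16, 11, 11, 7, 13, 9, 4, 3, 3, 3, 3, 4, 3, 2, 4, 4, 3, 4]
200 S [106, 108, 110, 106, 97, 68, 33, 13, 20, 13, 7, 16, 17, 14, 19, 13, 13, 17, 13, 15, 13, 5, 3, 4, 3, 3, 4, 3, 3, 3, 3, 3, 9, 50]
230 S [107, 103, 81, 47, 29, 28, 23, 25, 22, 26, 14, 14, 19, 13, 13, 11, 11, 19, 14, 13, 11, 5, 4, 3, 3, 4, 4, 4, 3, 17, 67, 77, 74, 82]
60 V [238, 238, 240, 239, 235, 237, 240, 240, 242, 242, 239, 239, 228, 147, 91, 90, 95, 93, 94, 126, 201, 241, 249, 250, 250, 250, 250, 250, 250, 249, 248, 247, 247, 248]
120 V [122, 126, 126, 125, 127, 129, 130, 133, 132, 131, 131, 115, 103, 102, 102, 103, 109, 113, 124, 149, 192, 237, 248, 248, 248, 248, 247, 247, 247, 246, 246, 245, 245, 244]
180 V [119, 123, 121, 124, 124, 121, 124, 110, 88, 71, 77, 76, 75, 76, 92, 112, 128, 137, 138, 138, 160, 217, 250, 250, 250, 249, 250, 249, 247, 247, 247, 248, 248, 247]
far -0.06 0.0613 30 44
near 0.77 0.0454 44 44
```

Run:
```python
from h import *
S,w=pickle.load(open('w13.pkl','rb'));h=cv2.cvtColor(w['image'],cv2.COLOR_RGB2HSV).astype(float)
def cross(a,t,up):
    i=np.where(a>t)[0][0] if up else np.where(a<t)[0][0]; return i-1+(t-a[i-1])/(a[i]-a[i-1])
def line(Q,z):
    P=np.array([w2loc(BOARD,won(S,w,q,z))[:2] for q in Q]);a=np.polyfit(P[:,1],P[:,0],1);e=P[:,0]-np.polyval(a,P[:,1]);return 'slope',np.degrees(a[0]).round(2),'x',np.polyval(a,[.005,-.045,-.092]).round(4),'rms',e.std().round(4)
V=range(58,184,3)
print('plate rear edge',line([(436+cross(h[v,436:470,1],85,False),v) for v in V],.021))
print('fence top edge',line([(448+cross(h[v,448:475,2],185,True),v) for v in V],.037))
print('fence base, rows beyond the plate',line([(430+cross(h[v,430:470,1],60,False),v) for v in (*range(28,48,2),*range(196,240,2))],.015))
```

```text
plate rear edge ('slope', np.float64(0.65), 'x', array([0.0452, 0.0447, 0.0441]), 'rms', np.float64(0.0001))
fence top edge ('slope', np.float64(-5.96), 'x', array([0.0393, 0.0445, 0.0494]), 'rms', np.float64(0.0015))
fence base, rows beyond the plate ('slope', np.float64(0.51), 'x', array([0.0462, 0.0458, 0.0454]), 'rms', np.float64(0.0003))
```

The plate edge and the fence base are parallel within 0.15°, with no wood visible between them. I'll retreat and compare the overhead view with the first one.

```bash
python3 -m handwheel '[[-1,[-0.03,-0.02,0.02],[0,0,0]],[-1,[-0.03,-0.03,0.03],[0,0,0]],[-1,[-0.03,-0.03,0.03],[0,0,0]],[-1,[0,-0.02,0.03],[0,0,0]],[-1,[0,0,0],[0,0,0]]]'
python3 - <<'E'
from h import *
from rig import r
d=pickle.load(open('cams0.pkl','rb'))
S=r.sense();st(S)
boxes={'top':{'pine':(192,210,216,255),'can':(303,192,332,222),'mug':(485,178,524,214),'glue':(100,256,150,284),'lane1':(364,192,394,256),'lane2':(390,196,416,262),'lane3':(412,200,440,266)},
 'side':{'pine':(264,308,300,336),'can':(292,218,316,272),'mug':(330,172,358,204),'glue':(270,318,300,388),'disp':(312,205,372,250)}}
for n in('top','side'):
    c=r.camera(n);pickle.dump(c,open(f'end_{n}.pkl','wb'))
    for k,(x0,y0,x1,y1) in boxes[n].items():
        a=cv2.cvtColor(d[n]['image'][y0:y1,x0:x1],cv2.COLOR_RGB2LAB).astype(int);b=cv2.cvtColor(c['image'][y0:y1,x0:x1],cv2.COLOR_RGB2LAB).astype(int)
        sh=cv2.phaseCorrelate(a[:,:,2].astype(np.float32),b[:,:,2].astype(np.float32))
        print(n,k,'chroma diff',np.abs(a-b)[:,:,1:].mean().round(2),'changed',(np.abs(a-b)[:,:,1:].max(2)>12).mean().round(3),'shift',np.round(sh[0],2),round(sh[1],2))
E
```

```text
time_s: 25.5
position: [0.3882, -0.0125, 0.2282]
tool_rot: [0.474, 0.522, -0.492, 0.51]
wrist_force: [-0.2, 0.1, -1.7]
finger_gap: 0.001
t 25.5 pos [ 0.3882 -0.0125  0.2282] F [-0.2  0.1 -1.7] gap 0.001 q [-0.06  0.06  2.09 -0.01  1.01 -0.11]
top pine chroma diff 0.46 changed 0.0 shift [0.02 0.52] 0.98
top can chroma diff 0.48 changed 0.0 shift [-0.09  0.04] 1.01
top mug chroma diff 0.56 changed 0.0 shift [-0.07  0.02] 1.09
top glue chroma diff 0.4 changed 0.0 shift [-0.05  0.01] 1.01
top lane1 chroma diff 3.07 changed 0.227 shift [-0.02  0.25] 0.62
top lane2 chroma diff 0.41 changed 0.0 shift [0.52 0.04] 1.01
top lane3 chroma diff 0.44 changed 0.0 shift [0.06 0.01] 1.0
side pine chroma diff 0.6 changed 0.0 shift [-0.06 -0.11] 0.97
side can chroma diff 0.59 changed 0.0 shift [ 0.09 -0.04] 1.03
side mug chroma diff 4.43 changed 0.169 shift [-0.   -0.07] 0.72
side glue chroma diff 0.48 changed 0.0 shift [-0.11 -0.05] 0.98
side disp chroma diff 1.32 changed 0.039 shift [0.01 0.26] 0.62
```

Pine block, can, mug, glue bottle and lanes 2 and 3 are unchanged from above. Only lane 1 differs, because it is now empty. Handing in.

```bash
python3 -c "
from rig import r
print(r.finish_job())"
```

```text
the job is handed in; nothing more can be done
None
```

The brass plate is out of lane 1 and lies flat on the drilling board, with a long edge against the fence and all of it on the board. I handed the job in at about 25.6 s of the 64 s allowed.

**What I did:** I pushed the shut fingers down between lane 1's flaps and raked the plate forward. It ended up hanging about 62 mm past the ledge edge, tilted roughly 7°. I withdrew so the flaps closed, gripped the plate beyond the edge and pulled it clear. Then I laid it on the board and pushed it against the fence until the wrist force rose to 7–10 N.

**Last checks:**
- **Fence:** the plate edge and the fence base are parallel within about 0.15°, and no wood shows between them. The measured offset is about 1 mm, which is within camera error.
- **Position:** along the board the plate runs from about y = −0.092 to +0.006, at least 50 mm clear of the pine block.
- **Other objects:** from the top camera, the pine block, glue bottle, spray can, mug and the steel and fibre plates show no change.
- **Flaps:** I last saw them shut in the pictures taken after the rake and just before the grip.

**What failed or disagreed:**
- **First rake:** it passed above the shut flaps and did nothing, because the fingertips proved to be about 13 mm behind the reported TCP, not 17 mm ahead of it. I repeated it at the right depth.
- **Overhang:** the rake went further than I planned, past the balance point, which is why the plate tilted.
- **Fence top edge:** one line fit to it failed (slope −6°), so I ignored it.
- **Side-camera patch over the mug:** it changed, probably because the arm was in the way. I did not look at that picture, but the top view shows the mug unmoved.
- **Pictures:** I had used all 12 by the time the plate was on the board, so everything after that is from masks and numbers only.

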